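# Stock the counter display

## Task

Stock the counter display: draw its wooden tray fully out from under the clear canopy by the knob, then stand every kraft tub and every glass bottle upright on it, tubs in the half beyond the dark centre line (the guests' side, where the canopy is low) and bottles in the half nearest the robot. When all stand, slide the tray home under the canopy with everything still upright in its own half, and only then throw the lamp lever right over. Leave the sauce bottle, the mug and the steel bowl alone.

Things in the scene. Friction and masses are not known exactly. Their poses are not given: they have to be found in the camera images.
- tray (a joint): how far the wooden tray is drawn out, in m: 0 is home under the canopy, 0.28 is fully out. It slides on runners along point tray_top's -y axis to come out (about the world's -y, to the robot's right). Needs about 3 N.
- tray_top (a point): centre of the tray's upper face, a flat light wooden board with no rim, 210 mm (x) by 280 mm (y) and 14 mm thick, upper face 22 mm above the counter; z is up, +x points to the guests (away from the robot). A dark line along y at x = 0 parts the two halves.
- canopy (a point): point on the counter under the fixed clear canopy; tray_top lies 22 mm above it when home, same axes. The canopy covers x -103 to 113, y -120 to 145 mm from it. Underside 185 mm above the counter for x < 0, then sloping down to 110 mm at the guests' edge, too low for bottles. Posts on the guests' edge, end plate at the +y end; robot's side and -y end are open.
- tray_knob (a point): middle of the tray's upright steel knob, 22 mm across and 30 mm high (34 to 64 mm above the tray's origin, that is 42 to 72 mm above the counter, on a thinner 12 mm stem), on a small tab at the robot's side of the tray, at x = -165, y = -90 mm from tray_top; clear of the canopy, moves with the tray.
- lamp (a joint): angle in rad of the lamp lever: 0 leans to the display's -y (off), 1.0 leans to its +y (on, right over). It stays where it is left.
- lamp_tip (a point): free end of the black lamp lever, 80 mm long, on a small grey block on the counter at the robot's side of the display; it swings in a plane along the display's y.
- tub1: round lidded kraft-card tub, 58 mm across at the foot, 60 mm below the lid, lid 62 mm across, 56 mm high, about 0.14 kg; origin at the centre of its underside, z up. May be absent.
- tub2: round lidded kraft-card tub, 58 mm across at the foot, 60 mm below the lid, lid 62 mm across, 56 mm high, about 0.14 kg; origin at the centre of its underside, z up. May be absent.
- tub3: round lidded kraft-card tub, 58 mm across at the foot, 60 mm below the lid, lid 62 mm across, 56 mm high, about 0.14 kg; origin at the centre of its underside, z up. May be absent.
- bottle1: glass bottle with a white cap, straight body 54 mm across up to 90 mm, then a shoulder to a 34 mm cap, 123 mm high in all, about 0.24 kg; origin at the centre of its underside, z up. May be absent.
- bottle2: glass bottle with a white cap, straight body 54 mm across up to 90 mm, then a shoulder to a 34 mm cap, 123 mm high in all, about 0.24 kg; origin at the centre of its underside, z up. May be absent.
- sauce: yellow squeeze bottle 60 mm across, 170 mm high, bystander; origin at the centre of its underside
- mug: white mug 80 mm across, 90 mm high, bystander; origin at the centre of its underside
- bowl: steel bowl 100 mm across, 50 mm high, bystander; origin at the centre of its underside

How it is judged:
By the outcome, as a careful person would: the job done as asked, in the order asked, and still so for the second after the job is handed in, with the robot touching nothing.
Of tub1, tub2, tub3 only 2 to 3 are there at a start; the rules pass over those that are not, and their reading is None.
Of bottle1, bottle2 only 1 to 2 are there at a start; the rules pass over those that are not, and their reading is None.
At some moment in a run one of tub1, tub2, tub3 may be knocked a few centimetres aside while the robot is not near it.
It also fails if it takes over 210 s, if anything falls off the work surface, if the arm or the gripper's body presses on something with over 40 N, if the wrist force passes 120 N, or if a joint passes its speed limit or range.

## Robot

A 6-joint arm with a two-finger parallel gripper is mounted at the origin on the work surface. World frame = base frame: x ahead of the robot, y to its left, z up, the work surface at z = 0. Lengths are in mm, angles in rad, forces in N, time in s.
With the tool pointing down it reaches from about 400 to 825 mm from the base axis. Payload 7 kg.
Tool frame: the origin (TCP) lies at the very end of the fingers, on their centre line; the grasp point (between the pads) lies 19 mm behind it; z points along the fingers, x is the direction in which the jaws open and shut, and the axes are right-handed (so a half turn about z gives the same grasp; the last joint's range is limited). The gripper opens to 85 mm and grips with 20 to 120 N. Pads are 22 mm wide; open, the fingers measure 114 mm over their backs; the gripper's body (76 mm by 85 mm) begins 54 mm behind the grasp point. The pads swing forward as they close: fully open they stand 13 mm farther back than shut.
Start: joints at [-0.88, 0.359, 0.012, 0, -1.224, -0.288], TCP at [264.569, -620.966, 231.302] pointing down, gripper open.
Joint ranges: [-3.07, 3.07], [-1.43, 2.12], [-1.02, 1.25], [-3.03, 1.67], [-3.05, -0], [-3.03, 3.03]. Speed limits (rad/s): [2.39, 2.39, 3.01, 3.14, 3.14, 3.14].

## Interface

Orientations are given as a unit quaternion [x, y, z, w].
In Python, from bench import manip, optics gives the robot as it stands.
- The arm moves only by the tool play_rows, never from a script. Its argument "rows" is a list of rows, each an object with "delta_pos": the shift along the world's x, y, z in m, a list of three; "roll": the turn about the world's z in degrees; "jaw": the finger opening in m, from 0 to 0.0854. In form: [{"delta_pos": [x, y, z], "roll": roll, "jaw": jaw}, ...]. A call has 1 to 8 rows; each row shifts and turns the commanded pose from where the row before left it; what a row does not reach is not made up. A row lasts 1/10 s, in which the tool goes at most 50 mm and 8.59 degrees, less where a joint would pass 70% of its speed; a pose out of reach is approached as far as the arm can. A call with a gripper value outside its range is refused whole. The fingers move at their own pace and stop on an object; "squeeze" is the grip in N (left out, the last holds). Time passes only in rows, so rows that do not move let the fingers close. It gives the time, the measured TCP pose, the force and the opening at its end, in the units of the state.
- manip.state(): the state, without advancing time (a new reading comes with each control period).
- optics.camera(name): name is "scene" or "top"; returns the picture (400x640x3 uint8, red, green, blue); there is no depth.
- optics.camera_info(name): a dict with "fx", "fy", "cx", "cy" (pixels), "R" (3x3) and "t" (3): a world point X has camera coordinates R X + t. Camera axes: x right, y down, z forward; pixel columns grow to the right and rows downward; lengths in mm; the calibration is good to about 2 mm. A picture is of the moment at which its call begins. camera_info takes no time and is no camera call.
- manip.finish_job(): hands the job in, once; it reports no verdict.
The state is a dict: "time_s": time; "qpos": joint angles; "joint_vel": joint speeds; "joint_efforts": joint torques, N m; "tool_pos": TCP position; "ee_rot": TCP orientation; "wrist_force": force on the tool from outside, world axes, zero at the start; "torque": the same for the moment, N m; "grip_width": finger opening in mm.
Only numpy, scipy, OpenCV 4.12 (cv2) and the standard library are available. Lean on these libraries where they do the work, as an engineer would, in place of code of your own. Each camera call takes 0.05 s, during which the arm holds its last target.

## Working session

There is one attempt and no reset: what is moved stays moved. The work goes in short steps, Python scripts to look and compute and a tool call to move; the robot and the scene stay as the last step left them, time stands still between calls to the robot, and variables do not carry over. Pictures are saved under pics/ and viewed, and the job is handed in when it is done.

Besides the shell and the picture viewer there is one more tool, called after ">>>" in YAML: its name, and indented under it one key for each argument. play_rows: Moves the arm, as the interface text tells. Its arguments: {"type":"object","properties":{"rows":{"type":"array"},"squeeze":{"type":"number"}},"required":["rows"]}

```bash
mkdir -p pics; ls
cat > h.py <<'E'
import numpy as np,cv2
from bench import manip, optics
def snap(name,fn,crop=None,scale=1):
    im=optics.camera(name)
    cv2.imwrite('pics/full_'+fn,im[...,::-1])
    if crop: 
        x0,y0,x1,y1=crop; im=im[y0:y1,x0:x1]
    im=cv2.resize(im,None,fx=scale,fy=scale,interpolation=cv2.INTER_CUBIC)
    cv2.imwrite('pics/'+fn,im[...,::-1])
def crop(src,fn,c,scale):
    im=cv2.imread('pics/full_'+src); x0,y0,x1,y1=c
    cv2.imwrite('pics/'+fn,cv2.resize(im[y0:y1,x0:x1],None,fx=scale,fy=scale,interpolation=cv2.INTER_CUBIC))
def back(name,u,v,z):
    c=optics.camera_info(name);R=np.array(c['R']);t=np.array(c['t'])
    d=R.T@np.array([(u-c['cx'])/c['fx'],(v-c['cy'])/c['fy'],1]);o=-R.T@t
    return (o+d*(z-o[2])/d[2]).round(1)
def proj(name,X):
    c=optics.camera_info(name);p=np.array(c['R'])@np.array(X,float)+np.array(c['t'])
    return (round(c['fx']*p[0]/p[2]+c['cx'],1),round(c['fy']*p[1]/p[2]+c['cy'],1))
E
python3 - <<'E'
from h import *
snap('scene','s0.png');snap('top','t0.png')
for n in('scene','top'):
    c=optics.camera_info(n);print(c, -np.array(c['R']).T@np.array(c['t']))
print(manip.state())
E
```

```text
pics
{'fx': 496.39122151050145, 'fy': 496.39122151050145, 'cx': 323.8563133686684, 'cy': 199.66582390025474, 'R': array([[-6.49140762e-01, -7.60668191e-01, -4.17169195e-04],
       [-7.23165550e-01,  6.17306564e-01, -3.09780879e-01],
       [ 2.35897982e-01, -2.00789713e-01, -9.50807884e-01]]), 't': array([ 252.1875242 ,  422.80060491, 1572.99602437])} [  98.39344618  246.67485978 1626.69776998]
{'fx': 505.22941934235007, 'fy': 505.22941934235007, 'cx': 312.72487019312575, 'cy': 194.4676557128814, 'R': array([[-0.02451767, -0.99946616, -0.02159371],
       [-0.99477335,  0.02653283, -0.09860016],
       [ 0.09912047,  0.0190634 , -0.99489282]]), 't': array([ -56.67537231,  495.64375277, 1575.72262585])} [ 335.47728202  -99.83458017 1615.32184748]
{'time_s': 0.1, 'qpos': array([-8.79887205e-01,  3.59319366e-01,  1.11489587e-02, -3.07332638e-04,
       -1.22410605e+00, -2.88109343e-01]), 'joint_vel': array([ 0.00027774, -0.00164799,  0.00184262,  0.00077139,  0.00069342,
        0.00126122]), 'joint_efforts': array([-1.48769406e-03, -5.84764588e+01,  2.94110280e+01,  6.95466354e+00,
       -3.19607228e-03, -8.50274432e-06]), 'tool_pos': array([ 264.40650958, -620.58668211,  230.45427657]), 'ee_rot': array([ 5.51407446e-01,  8.34235734e-01,  3.54002083e-04, -6.65774820e-04]), 'wrist_force': array([-0.65286599,  0.47119225,  0.56670376]), 'torque': array([-0.01403945, -0.0426909 ,  0.03096229]), 'grip_width': 85.40841984832123}
```

View pics/s0.png

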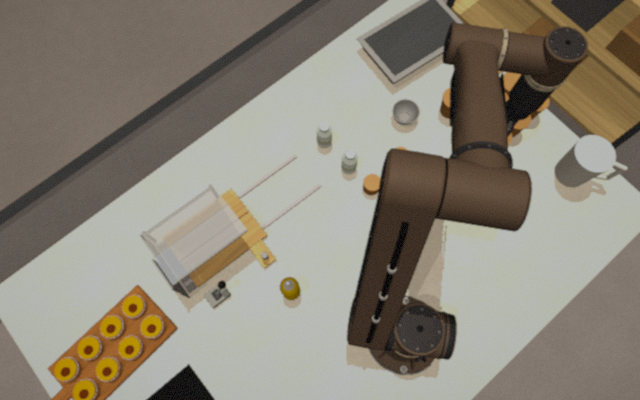

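View pics/t0.png

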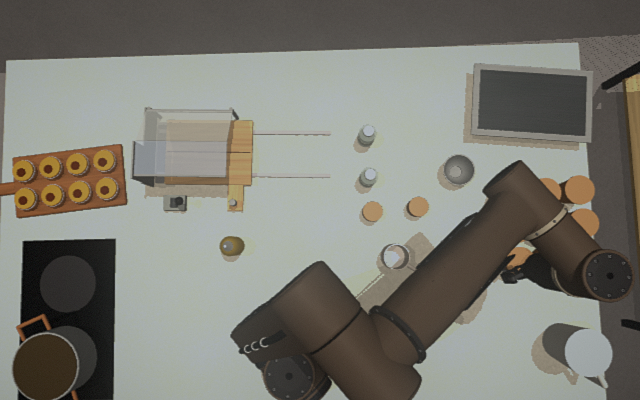

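Run:
```python
from h import *
crop('t0.png','a.png',(330,110,490,230),5)
crop('t0.png','b.png',(480,150,640,270),5)
crop('t0.png','c.png',(120,90,280,260),4)
for p in [(372,211),(417,206)]: print(back('top',*p,56))
for p in [(369,130),(370,172)]: print(back('top',*p,123))
```

```text
[ 434.7 -251.5   56. ]
[ 446.6 -390.4   56. ]
[ 673.9 -244.8  123. ]
[ 546.8 -243.2  123. ]
```

View pics/a.png

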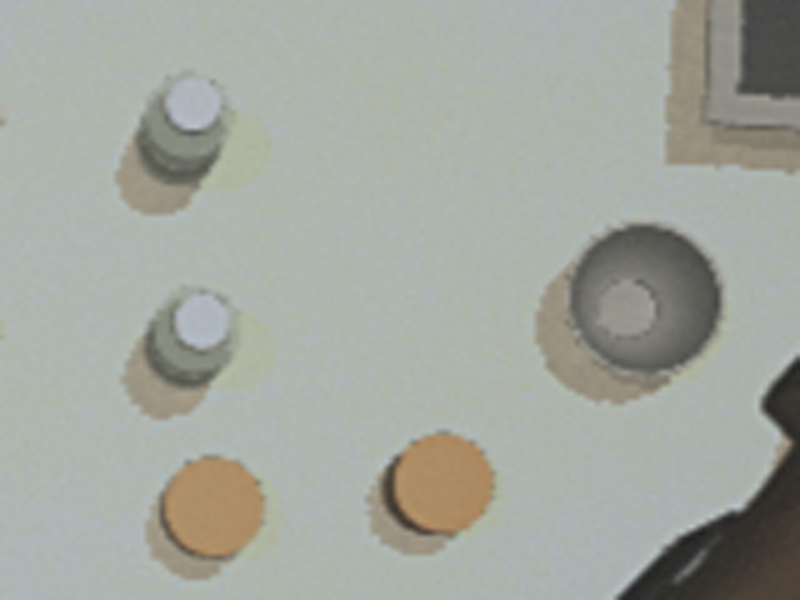

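View pics/b.png

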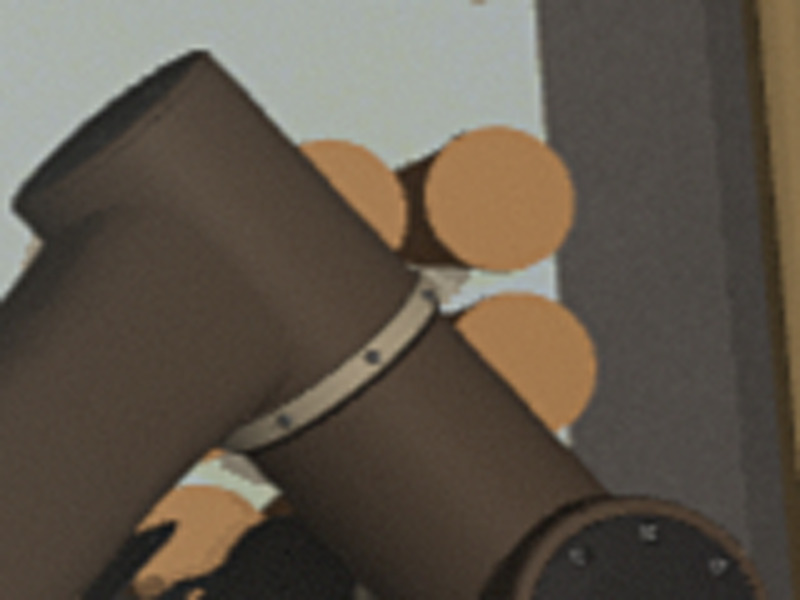

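View pics/c.png

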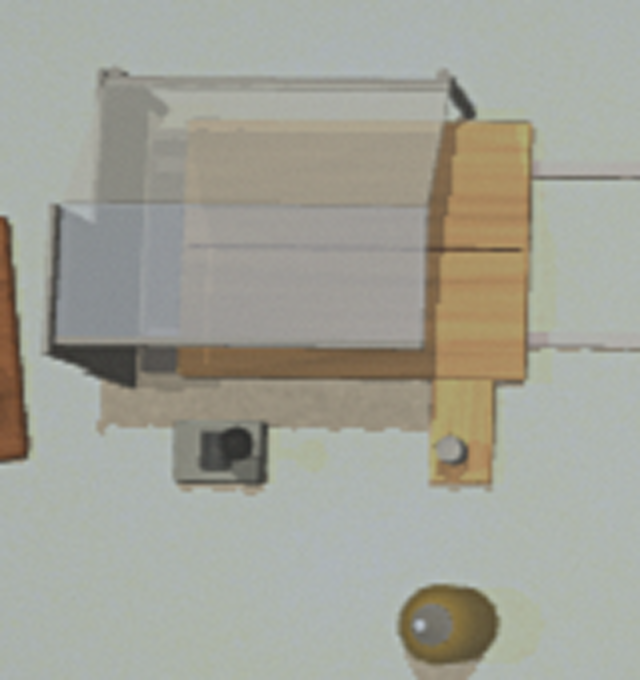

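Run:
```python
from h import *
print('knob',back('top',120+452/4,90+447/4,72))
A=back('top',253.25,120.5,22);B=back('top',251.25,185.5,22);print(A,B,np.linalg.norm(A-B))
print('line',back('top',120+520/4,90+249/4,22),back('top',120+190/4,90+245/4,22))
print('rails',back('top',330,132.5,5),back('top',255,134,5),back('top',330,176.5,5),back('top',255,175,5))
print('farleft', back('top',120+192/4,90+120/4,22),back('top',120+182/4,90+376/4,22))
print('levertip',[back('top',120+237/4,90+442/4,z) for z in (40,80,100)])
print('sauce top',back('top',120+430/4,90+625/4,170))
print('bowl',back('top',330+647/5,110+298/5,50)); print('mug',back('top',396,257,90))
print('stack',[back('top',480+500/5,150+198/5,z) for z in(56,112,168)])
print('canopy posts',back('top',120+115/4,90+75/4,110),back('top',120+443/4,90+75/4,110))
print('can edge -y high',back('top',120+425/4,90+347/4,185),back('top',120+427/4,90+205/4,185),back('top',120+52/4,90+350/4,185))
crop('s0.png','d.png',(350,80,450,220),5)
crop('s0.png','e.png',(130,180,310,310),4.4)
```

```text
knob [473.3 175.5  72. ]
[739.  116.6  22. ] [528.1 125.7  22. ] 211.09623397872352
line [635.5 128.4  22. ] [646.4 394.4  22. ]
rails [ 696.2 -129.9    5. ] [698.4 113.8   5. ] [ 552.4 -125.9    5. ] [563.9 115.6   5. ]
farleft [748.9 393.2  22. ] [540.4 400.4  22. ]
levertip [array([484.6, 351. ,  40. ]), array([480.8, 339.5,  80. ]), array([478.9, 333.8, 100. ])]
sauce top [337.4 175.  170. ]
bowl [ 557.  -527.8   50. ]
mug [ 293.2 -314.7   90. ]
stack [array([ 484. , -890.7,   56. ]), array([ 478.6, -862.3,  112. ]), array([ 473.3, -833.9,  168. ])]
canopy posts [763.1 425.5 110. ] [755.4 173.1 110. ]
can edge -y high [535.6 174.1 185. ] [638.9 171.9 185. ] [540.8 443.4 185. ]
```

View pics/e.png

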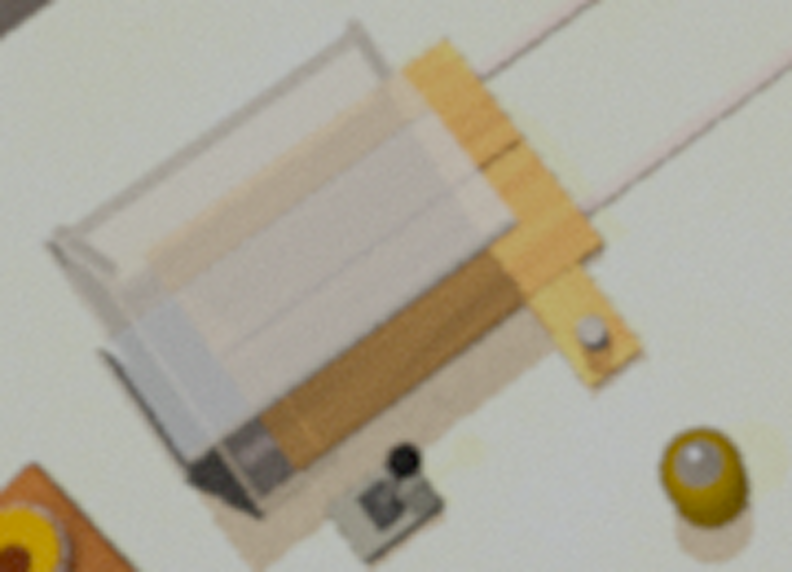

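>>> play_rows:
  rows:
    - {"delta_pos": [0.023,0.033,0.002],"roll": 0,"jaw": 0.0854}
    - {"delta_pos": [0.023,0.033,0.002],"roll": 0,"jaw": 0.0854}
    - {"delta_pos": [0.023,0.033,0.002],"roll": 0,"jaw": 0.0854}
    - {"delta_pos": [0.023,0.033,0.002],"roll": -5,"jaw": 0.0854}
    - {"delta_pos": [0.023,0.033,0.002],"roll": -5,"jaw": 0.0854}
    - {"delta_pos": [0.023,0.033,0.002],"roll": -5,"jaw": 0.0854}
    - {"delta_pos": [0.023,0.033,0.002],"roll": -5,"jaw": 0.0854}
    - {"delta_pos": [0.023,0.033,0.002],"roll": -5.4,"jaw": 0.0854}
  squeeze: 40

```text
time_s: 0.9
tool_pos: [449.1, -355.4, 247.2]
ee_rot: [0.723, 0.691, -0.0, -0.0]
wrist_force: [0.6, -0.3, -0.1]
grip_width: 85.5
```

>>> play_rows:
  rows:
    - {"delta_pos": [0.0,0.048,0],"roll": 0,"jaw": 0.06}
    - {"delta_pos": [0.0,0.048,0],"roll": 0,"jaw": 0.06}
    - {"delta_pos": [0.0,0.048,0],"roll": 0,"jaw": 0.06}
    - {"delta_pos": [0.0,0.048,0],"roll": 0,"jaw": 0.06}
    - {"delta_pos": [0.0,0.048,0],"roll": 0,"jaw": 0.06}
    - {"delta_pos": [0.0,0.048,0],"roll": 0,"jaw": 0.06}
    - {"delta_pos": [0.0,0.048,0],"roll": 0,"jaw": 0.06}
    - {"delta_pos": [0.0,0.048,0],"roll": 0,"jaw": 0.06}

```text
time_s: 1.7
tool_pos: [447.9, 28.9, 247.4]
ee_rot: [0.721, 0.693, 0.0, 0.0]
wrist_force: [1.8, -0.4, 0.8]
grip_width: 60.0
```

Run:
```python
from h import *
snap('scene','s1.png');snap('top','t1.png')
```

```text
(no output)
```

View pics/t1.png

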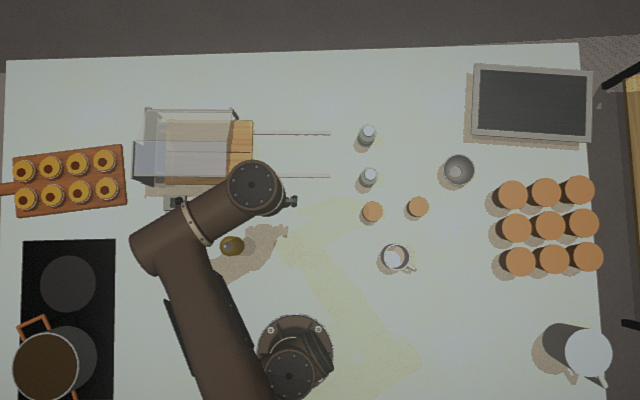

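View pics/s1.png

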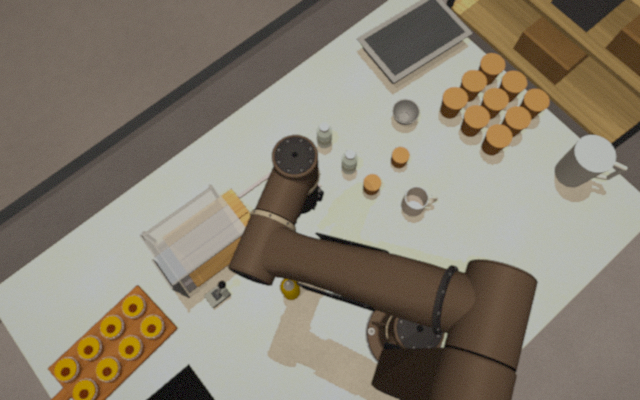

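>>> play_rows:
  rows:
    - {"delta_pos": [0.006,0.0365,0],"roll": 0,"jaw": 0.06}
    - {"delta_pos": [0.006,0.0365,0],"roll": 0,"jaw": 0.06}
    - {"delta_pos": [0.006,0.0365,0],"roll": 0,"jaw": 0.06}
    - {"delta_pos": [0.006,0.0365,0],"roll": 0,"jaw": 0.06}
    - {"delta_pos": [0.0,0.0,-0.04],"roll": 0,"jaw": 0.06}
    - {"delta_pos": [0.0,0.0,-0.04],"roll": 0,"jaw": 0.06}
    - {"delta_pos": [0.0,0.0,-0.04],"roll": 0,"jaw": 0.06}
    - {"delta_pos": [0.0,0.0,-0.03],"roll": 0,"jaw": 0.06}

```text
time_s: 2.6
tool_pos: [471.5, 172.0, 94.8]
ee_rot: [0.721, 0.693, -0.001, -0.0]
wrist_force: [-0.1, 0.8, -0.3]
grip_width: 60.3
```

Run:
```python
from h import *
snap('scene','s2.png');snap('top','t2.png')
print(manip.state()['tool_pos'])
crop('s2.png','s2c.png',(200,180,340,320),4)
crop('t2.png','t2c.png',(130,120,310,260),4)
```

```text
[470.04592459 170.726672    93.39699507]
```

View pics/s2c.png

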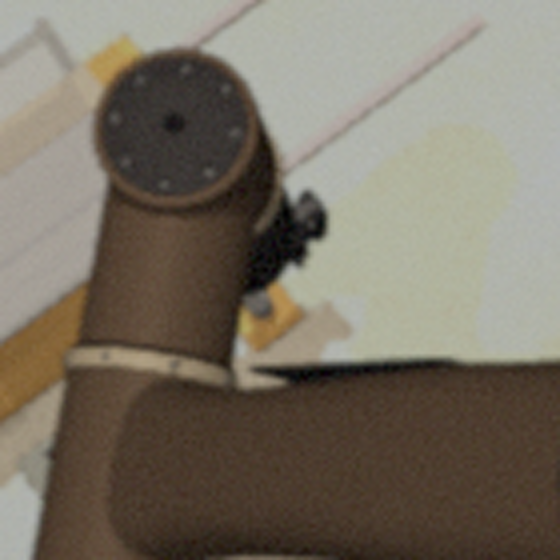

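View pics/t2c.png

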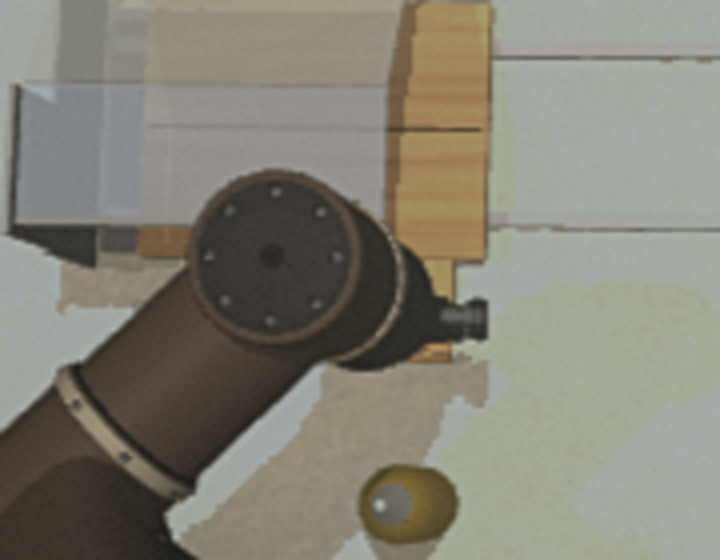

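>>> play_rows:
  rows:
    - {"delta_pos": [0.002,0.005,-0.03],"roll": 0,"jaw": 0.06}
    - {"delta_pos": [0.0,0.0,-0.026],"roll": 0,"jaw": 0.06}
    - {"delta_pos": [0.0,0.0,0],"roll": 0,"jaw": 0.02}
    - {"delta_pos": [0.0,0.0,0],"roll": 0,"jaw": 0.01}
    - {"delta_pos": [0.0,0.0,0],"roll": 0,"jaw": 0.01}
    - {"delta_pos": [0.0,0.0,0],"roll": 0,"jaw": 0.01}
    - {"delta_pos": [0.0,0.0,0],"roll": 0,"jaw": 0.01}
    - {"delta_pos": [0.0,0.0,0],"roll": 0,"jaw": 0.01}

```text
time_s: 3.5
tool_pos: [475.8, 178.8, 43.4]
ee_rot: [0.721, 0.693, 0.002, 0.0]
wrist_force: [-0.3, 0.5, 7.6]
grip_width: 20.7
```

>>> play_rows:
  rows:
    - {"delta_pos": [0.0,0.0,0.003],"roll": 0,"jaw": 0.01}
    - {"delta_pos": [-0.001,-0.015,0],"roll": 0,"jaw": 0.01}
    - {"delta_pos": [-0.001,-0.02,0],"roll": 0,"jaw": 0.01}
    - {"delta_pos": [-0.001,-0.02,0],"roll": 0,"jaw": 0.01}
    - {"delta_pos": [-0.001,-0.02,0],"roll": 0,"jaw": 0.01}

```text
time_s: 4.0
tool_pos: [472.7, 103.8, 43.7]
ee_rot: [0.721, 0.693, 0.002, 0.0]
wrist_force: [18.6, 2.7, -33.8]
grip_width: 20.9
```

>>> play_rows:
  rows:
    - {"delta_pos": [0.002,0.0,-0.0025],"roll": 0,"jaw": 0.01}
    - {"delta_pos": [-0.001,-0.02,0],"roll": 0,"jaw": 0.01}
    - {"delta_pos": [-0.001,-0.02,0],"roll": 0,"jaw": 0.01}
    - {"delta_pos": [-0.001,-0.02,0],"roll": 0,"jaw": 0.01}

```text
time_s: 4.4
tool_pos: [470.4, 43.2, 43.4]
ee_rot: [0.721, 0.693, 0.001, 0.0]
wrist_force: [-0.9, 3.4, 5.5]
grip_width: 20.3
```

>>> play_rows:
  rows:
    - {"delta_pos": [-0.001,-0.02,0],"roll": 0,"jaw": 0.01}
    - {"delta_pos": [-0.001,-0.02,0],"roll": 0,"jaw": 0.01}
    - {"delta_pos": [-0.001,-0.02,0],"roll": 0,"jaw": 0.01}
    - {"delta_pos": [-0.001,-0.02,0],"roll": 0,"jaw": 0.01}
    - {"delta_pos": [0,-0.01,0],"roll": 0,"jaw": 0.01}

```text
time_s: 4.9
tool_pos: [466.9, -47.5, 43.4]
ee_rot: [0.721, 0.693, 0.001, 0.001]
wrist_force: [-2.2, 3.4, 8.6]
grip_width: 21.1
```

>>> play_rows:
  rows:
    - {"delta_pos": [0,-0.008,0],"roll": 0,"jaw": 0.01}
    - {"delta_pos": [0,-0.005,0],"roll": 0,"jaw": 0.01}

```text
time_s: 5.1
tool_pos: [466.4, -60.2, 43.3]
ee_rot: [0.721, 0.693, 0.001, 0.001]
wrist_force: [-3.0, 3.5, 11.2]
grip_width: 20.8
```

>>> play_rows:
  rows:
    - {"delta_pos": [0,-0.005,0],"roll": 0,"jaw": 0.01}
    - {"delta_pos": [0,-0.004,0],"roll": 0,"jaw": 0.01}
    - {"delta_pos": [0,0,0],"roll": 0,"jaw": 0.01}

```text
time_s: 5.4
tool_pos: [466.0, -69.4, 43.3]
ee_rot: [0.721, 0.693, 0.0, 0.001]
wrist_force: [-3.0, -3.3, 11.9]
grip_width: 20.8
```

>>> play_rows:
  rows:
    - {"delta_pos": [0,-0.003,0],"roll": 0,"jaw": 0.01}
    - {"delta_pos": [0,-0.002,0],"roll": 0,"jaw": 0.01}
    - {"delta_pos": [0,0,0],"roll": 0,"jaw": 0.01}

```text
time_s: 5.7
tool_pos: [466.1, -70.8, 43.3]
ee_rot: [0.722, 0.692, 0.002, -0.001]
wrist_force: [-11.1, 28.5, 18.0]
grip_width: 20.6
```

>>> play_rows:
  rows:
    - {"delta_pos": [0.001,0.003,-0.001],"roll": 0,"jaw": 0.01}
    - {"delta_pos": [0,0,0],"roll": 0,"jaw": 0.06}
    - {"delta_pos": [0,0,0],"roll": 0,"jaw": 0.06}
    - {"delta_pos": [0,0,0.03],"roll": 0,"jaw": 0.06}
    - {"delta_pos": [0,0,0.05],"roll": 0,"jaw": 0.0854}
    - {"delta_pos": [0,0,0.05],"roll": 0,"jaw": 0.0854}
    - {"delta_pos": [0,0,0.04],"roll": 0,"jaw": 0.0854}

```text
time_s: 6.4
tool_pos: [466.7, -71.1, 213.9]
ee_rot: [0.721, 0.693, 0.001, 0.001]
wrist_force: [0.8, 0.7, 0.1]
grip_width: 85.1
```

Run:
```python
from h import *
snap('scene','s3.png');snap('top','t3.png')
print(manip.state()['tool_pos'])
crop('t3.png','t3a.png',(130,90,330,230),4)
crop('t3.png','t3b.png',(340,110,440,270),5)
```

```text
[469.64445783 -70.87680421 216.93317445]
```

View pics/t3a.png

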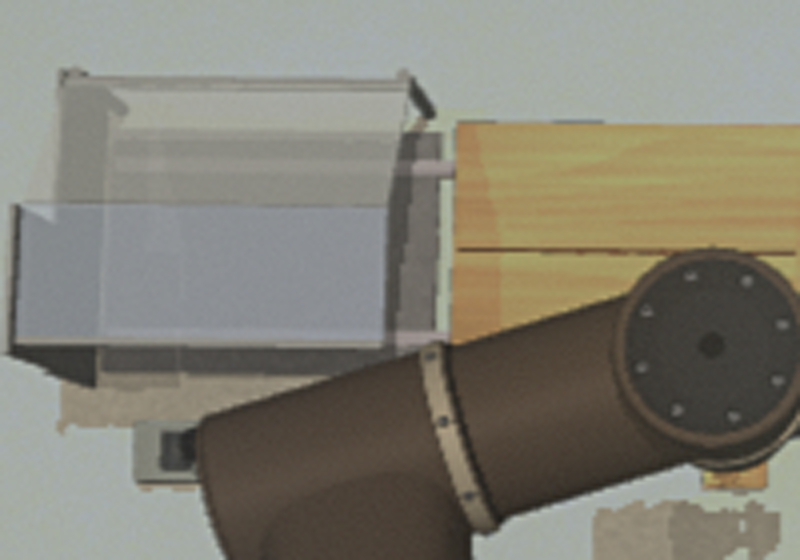

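View pics/t3b.png

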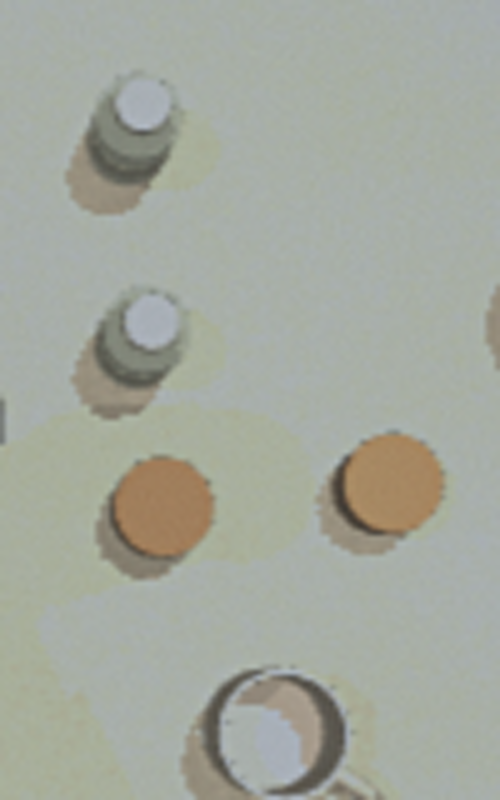

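View pics/s3.png

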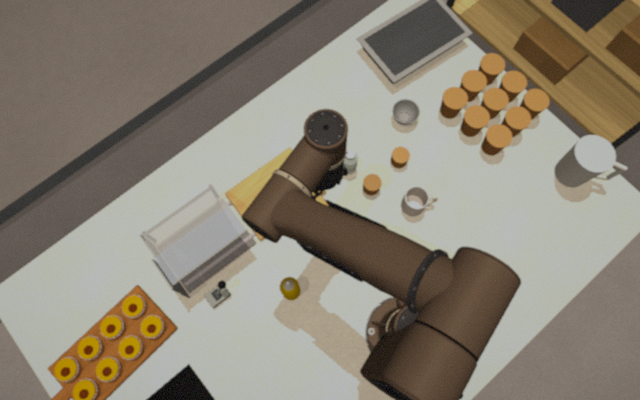

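Run:
```python
from h import *
crop('s3.png','s3b.png',(300,110,440,220),5)
for p in [(372.6,211.2),(418.6,206.6)]: print(back('top',*p,56))
for p in [(368.6,130.8),(370.4,174.2)]: print(back('top',*p,123))
```

```text
[ 434.1 -253.3   56. ]
[ 444.6 -395.2   56. ]
[ 671.5 -243.5  123. ]
[ 540.1 -244.2  123. ]
```

View pics/s3b.png

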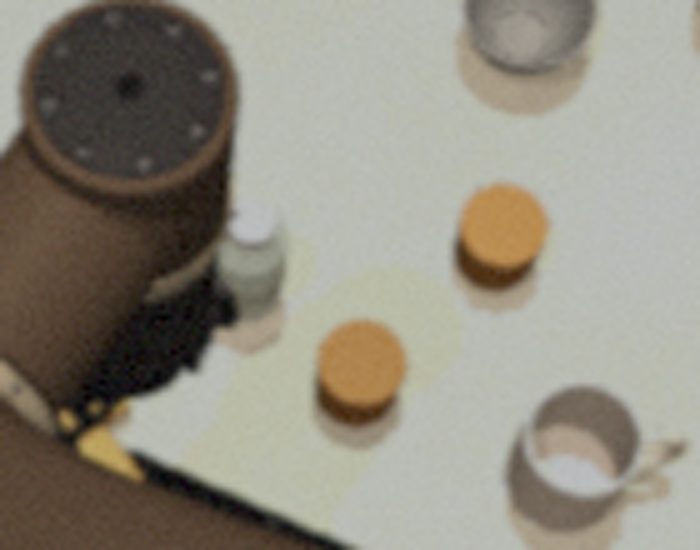

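Run:
```python
from h import *
print(back('scene',300+361/5,110+363/5,56),back('scene',300+503/5,110+227/5,56),back('scene',300+255/5,110+220/5,123))
# bottles in s1/s2, auto white cap? crop
crop('s1.png','s1b.png',(300,110,440,220),5)
```

```text
[ 428.4 -248.    56. ] [ 438.7 -388.6   56. ] [ 533.6 -241.1  123. ]
```

View pics/s1b.png

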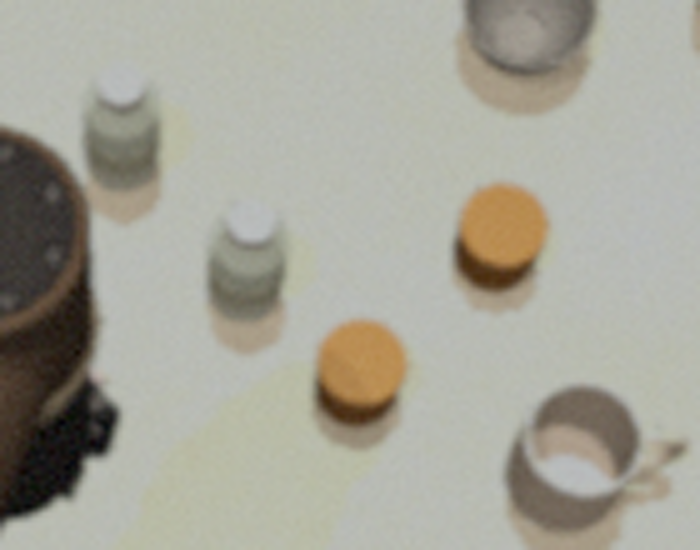

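>>> play_rows:
  rows:
    - {"delta_pos": [-0.008,-0.045,0],"roll": 0,"jaw": 0.0854}
    - {"delta_pos": [-0.009,-0.045,0],"roll": 0,"jaw": 0.0854}
    - {"delta_pos": [-0.009,-0.045,0],"roll": 0,"jaw": 0.0854}
    - {"delta_pos": [-0.009,-0.045,0],"roll": 0,"jaw": 0.0854}
    - {"delta_pos": [0,0,-0.04],"roll": 0,"jaw": 0.0854}
    - {"delta_pos": [0,0,-0.04],"roll": 0,"jaw": 0.0854}
    - {"delta_pos": [0,0,-0.04],"roll": 0,"jaw": 0.0854}
    - {"delta_pos": [0,0,0],"roll": 0,"jaw": 0.0854}

```text
time_s: 7.3
tool_pos: [427.4, -250.4, 86.2]
ee_rot: [0.722, 0.692, -0.003, -0.004]
wrist_force: [-1.5, -0.0, -0.1]
grip_width: 85.5
```

Run:
```python
from h import *
snap('scene','s4.png',(290,90,470,230),4.4);snap('top','t4.png',(330,140,480,280),5)
print(manip.state()['tool_pos'])
```

```text
[ 431.39371938 -251.17497955   91.08711127]
```

View pics/s4.png

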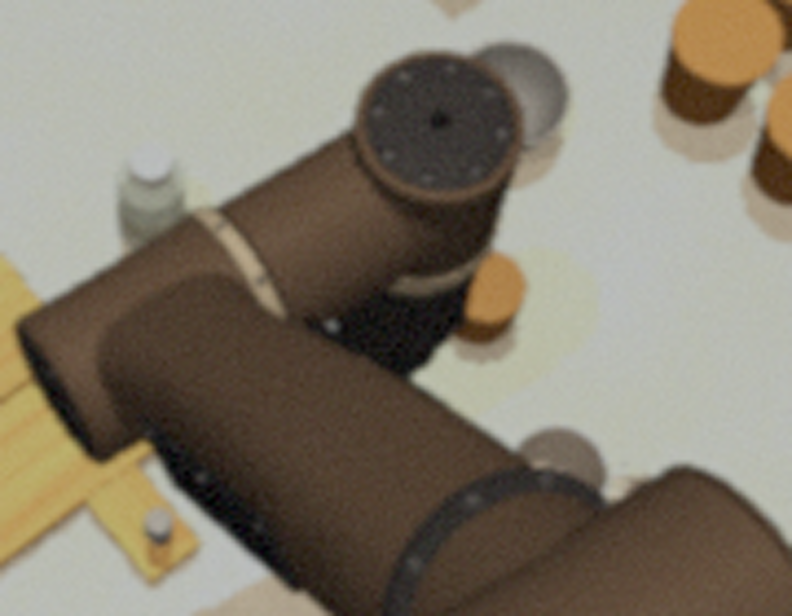

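View pics/t4.png

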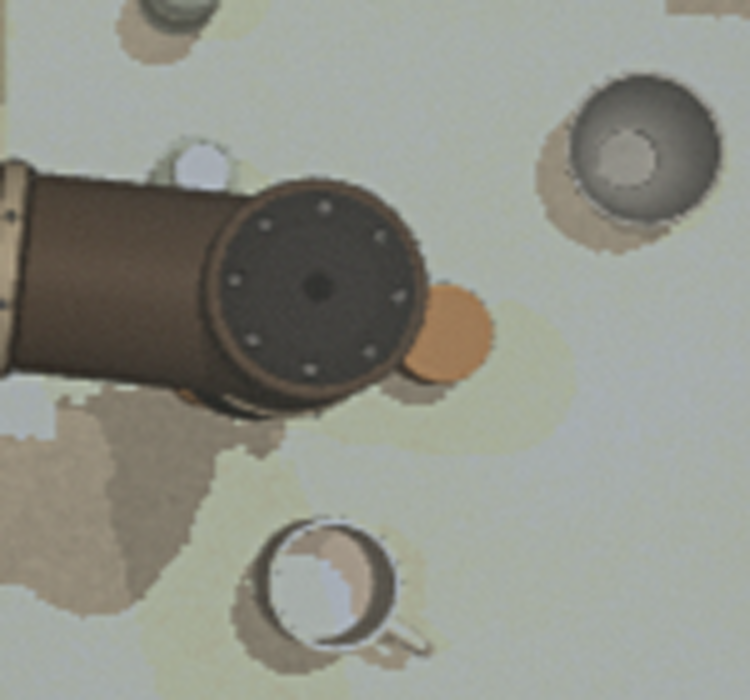

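>>> play_rows:
  rows:
    - {"delta_pos": [0.002,0,-0.03],"roll": 0,"jaw": 0.0854}
    - {"delta_pos": [0,0,-0.03],"roll": 0,"jaw": 0.0854}
    - {"delta_pos": [0,0,-0.02],"roll": 0,"jaw": 0.0854}
    - {"delta_pos": [0,0,0],"roll": 0,"jaw": 0.0854}
    - {"delta_pos": [0,0,0],"roll": 0,"jaw": 0.05}
    - {"delta_pos": [0,0,0],"roll": 0,"jaw": 0.05}
    - {"delta_pos": [0,0,0],"roll": 0,"jaw": 0.05}
    - {"delta_pos": [0,0,0],"roll": 0,"jaw": 0.05}
  squeeze: 30

```text
time_s: 8.2
tool_pos: [435.4, -251.3, 13.2]
ee_rot: [0.721, 0.693, 0.001, 0.002]
wrist_force: [-0.2, 0.5, 5.1]
grip_width: 60.7
```

>>> play_rows:
  rows:
    - {"delta_pos": [0,0,0.03],"roll": 0,"jaw": 0.05}
    - {"delta_pos": [0,0,0.04],"roll": 0,"jaw": 0.05}
    - {"delta_pos": [0,0,0.04],"roll": 0,"jaw": 0.05}
    - {"delta_pos": [0,0,0.04],"roll": 0,"jaw": 0.05}
    - {"delta_pos": [0.0254,0.0322,0.0],"roll": 0,"jaw": 0.05}
    - {"delta_pos": [0.0254,0.0322,0.0],"roll": 0,"jaw": 0.05}
    - {"delta_pos": [0.0254,0.0322,0.0],"roll": 0,"jaw": 0.05}
    - {"delta_pos": [0.0254,0.0322,0.0],"roll": 0,"jaw": 0.05}

```text
time_s: 9.0
tool_pos: [536.3, -120.8, 163.1]
ee_rot: [0.721, 0.693, 0.001, 0.001]
wrist_force: [0.6, 0.2, -0.4]
grip_width: 60.8
```

>>> play_rows:
  rows:
    - {"delta_pos": [0.0254,0.0322,0.0],"roll": 0,"jaw": 0.05}
    - {"delta_pos": [0.0254,0.0322,0.0],"roll": 0,"jaw": 0.05}
    - {"delta_pos": [0.0254,0.0322,0.0],"roll": 0,"jaw": 0.05}
    - {"delta_pos": [0.0254,0.0322,0.0],"roll": 0,"jaw": 0.05}
    - {"delta_pos": [0.0254,0.0322,0.0],"roll": 0,"jaw": 0.05}
    - {"delta_pos": [0.0254,0.0322,0.0],"roll": 0,"jaw": 0.05}
    - {"delta_pos": [0,0,0.0],"roll": 0,"jaw": 0.05}
    - {"delta_pos": [0,0,0.0],"roll": 0,"jaw": 0.05}

```text
time_s: 9.8
tool_pos: [687.8, 72.1, 161.7]
ee_rot: [0.721, 0.693, 0.0, 0.0]
wrist_force: [0.0, -0.2, -1.5]
grip_width: 61.3
```

>>> play_rows:
  rows:
    - {"delta_pos": [0,0,-0.04],"roll": 0,"jaw": 0.05}
    - {"delta_pos": [0,0,-0.04],"roll": 0,"jaw": 0.05}
    - {"delta_pos": [0,0,-0.03],"roll": 0,"jaw": 0.05}
    - {"delta_pos": [0,0,-0.01],"roll": 0,"jaw": 0.05}
    - {"delta_pos": [0,0,-0.004],"roll": 0,"jaw": 0.05}
    - {"delta_pos": [0,0,0],"roll": 0,"jaw": 0.05}

```text
time_s: 10.4
tool_pos: [688.3, 70.8, 38.3]
ee_rot: [0.721, 0.693, 0.001, 0.0]
wrist_force: [-0.6, -0.5, -0.8]
grip_width: 61.2
```

Run:
```python
from h import *
s=manip.state();print(s['tool_pos'],s['wrist_force'],s['grip_width'])
snap('scene','s5.png',(180,90,380,250),4)
```

```text
[688.27894645  70.82721925  38.29611981] [-0.58003983 -0.45560546 -0.78286977] 61.233576814221465
```

View pics/s5.png

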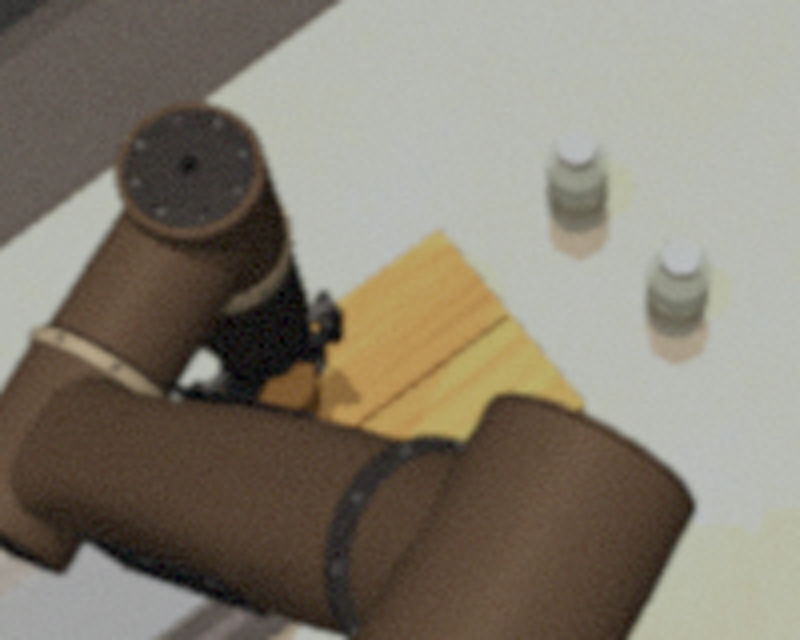

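>>> play_rows:
  rows:
    - {"delta_pos": [0,0,-0.002],"roll": 0,"jaw": 0.05}
    - {"delta_pos": [0,0,0],"roll": 0,"jaw": 0.05}

```text
time_s: 10.65
tool_pos: [688.1, 71.2, 36.0]
ee_rot: [0.721, 0.693, 0.001, 0.0]
wrist_force: [-0.7, -0.2, -0.7]
grip_width: 61.0
```

>>> play_rows:
  rows:
    - {"delta_pos": [0,0,-0.0015],"roll": 0,"jaw": 0.05}
    - {"delta_pos": [0,0,0],"roll": 0,"jaw": 0.05}

```text
time_s: 10.85
tool_pos: [688.1, 71.2, 35.2]
ee_rot: [0.721, 0.693, 0.001, 0.001]
wrist_force: [-4.0, 1.1, 8.6]
grip_width: 60.6
```

>>> play_rows:
  rows:
    - {"delta_pos": [0,0,0.001],"roll": 0,"jaw": 0.07}
    - {"delta_pos": [0,0,0],"roll": 0,"jaw": 0.0854}
    - {"delta_pos": [0,0,0],"roll": 0,"jaw": 0.0854}
    - {"delta_pos": [0,0,0.03],"roll": 0,"jaw": 0.0854}
    - {"delta_pos": [0,0,0.05],"roll": 0,"jaw": 0.0854}
    - {"delta_pos": [0,0,0.05],"roll": 0,"jaw": 0.0854}
    - {"delta_pos": [-0.01,-0.04,0.03],"roll": 0,"jaw": 0.0854}
    - {"delta_pos": [-0.03,-0.04,0],"roll": 0,"jaw": 0.0854}

```text
time_s: 11.65
tool_pos: [651.5, -8.0, 198.8]
ee_rot: [0.72, 0.694, 0.003, 0.003]
wrist_force: [0.1, -1.6, -0.6]
grip_width: 85.2
```

>>> play_rows:
  rows:
    - {"delta_pos": [-0.03,-0.04,0],"roll": 0,"jaw": 0.0854}
    - {"delta_pos": [-0.03,-0.04,0],"roll": 0,"jaw": 0.0854}
    - {"delta_pos": [-0.03,-0.04,0],"roll": 0,"jaw": 0.0854}
    - {"delta_pos": [-0.03,-0.04,0],"roll": 0,"jaw": 0.0854}
    - {"delta_pos": [0,0,0],"roll": 0,"jaw": 0.0854}

```text
time_s: 12.15
tool_pos: [524.2, -171.5, 194.1]
ee_rot: [0.723, 0.691, -0.0, -0.0]
wrist_force: [1.9, 0.1, 0.0]
grip_width: 85.6
```

Run:
```python
from h import *
s=manip.state();print(s['tool_pos'],s['wrist_force'],s['grip_width'])
snap('scene','s6.png');snap('top','t6.png')
```

```text
[ 524.17004932 -171.49529928  194.05800746] [1.88051768 0.10559189 0.01475985] 85.56696750406233
```

View pics/s6.png

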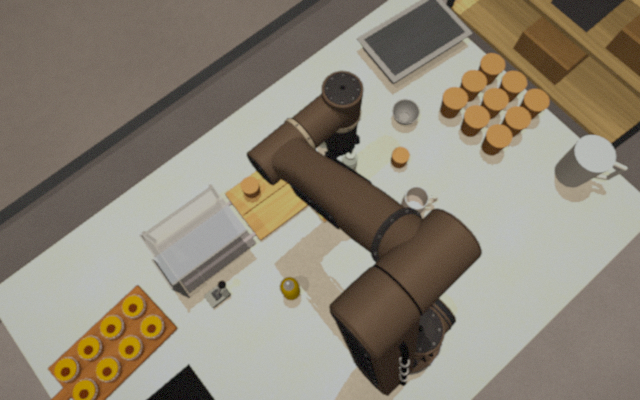

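View pics/t6.png

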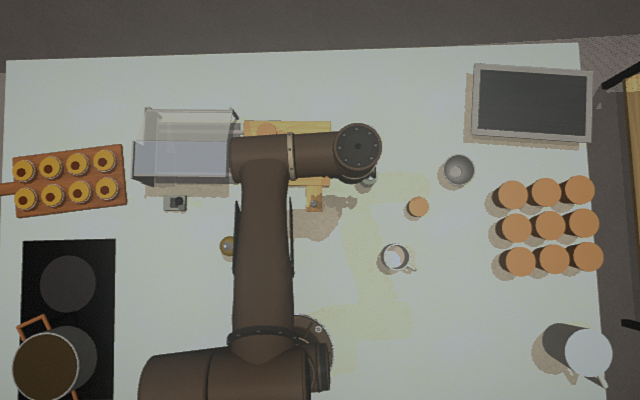

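>>> play_rows:
  rows:
    - {"delta_pos": [-0.0165,-0.044,0],"roll": 0,"jaw": 0.0854}
    - {"delta_pos": [-0.0165,-0.044,0],"roll": 0,"jaw": 0.0854}
    - {"delta_pos": [-0.0165,-0.044,0],"roll": 0,"jaw": 0.0854}
    - {"delta_pos": [-0.0165,-0.044,0],"roll": 0,"jaw": 0.0854}
    - {"delta_pos": [-0.016,-0.044,0],"roll": 0,"jaw": 0.0854}
    - {"delta_pos": [0,0,-0.04],"roll": 0,"jaw": 0.0854}
    - {"delta_pos": [0,0,-0.04],"roll": 0,"jaw": 0.0854}
    - {"delta_pos": [0,0,0],"roll": 0,"jaw": 0.0854}

```text
time_s: 13.05
tool_pos: [443.2, -386.3, 108.3]
ee_rot: [0.722, 0.692, -0.001, -0.005]
wrist_force: [-0.2, 0.2, -0.9]
grip_width: 85.6
```

Run:
```python
from h import *
s=manip.state();print(s['tool_pos'],s['wrist_force'],s['grip_width'])
snap('scene','s7.png',(340,80,480,220),5);snap('top','t7.png',(340,140,480,280),5)
```

```text
[ 443.18256138 -386.26436173  108.29276568] [-0.20454312  0.1599295  -0.90279327] 85.57346083787243
```

View pics/s7.png

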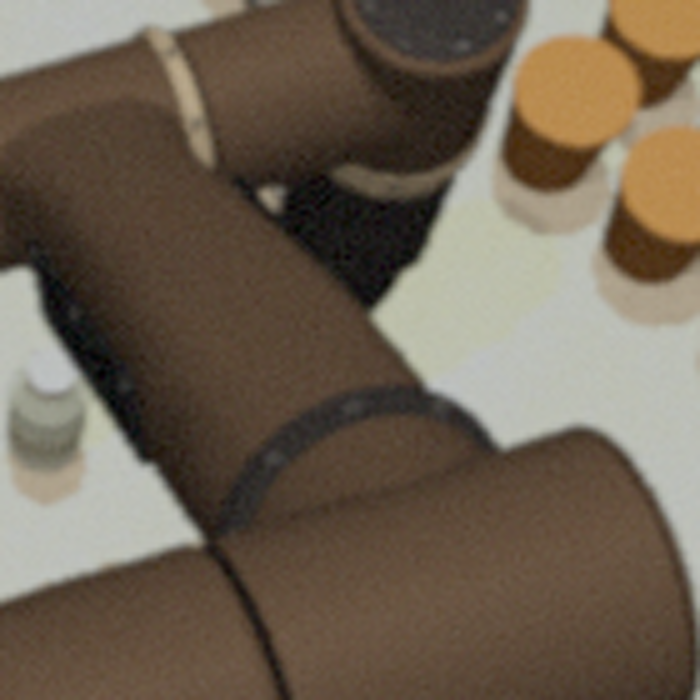

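View pics/t7.png

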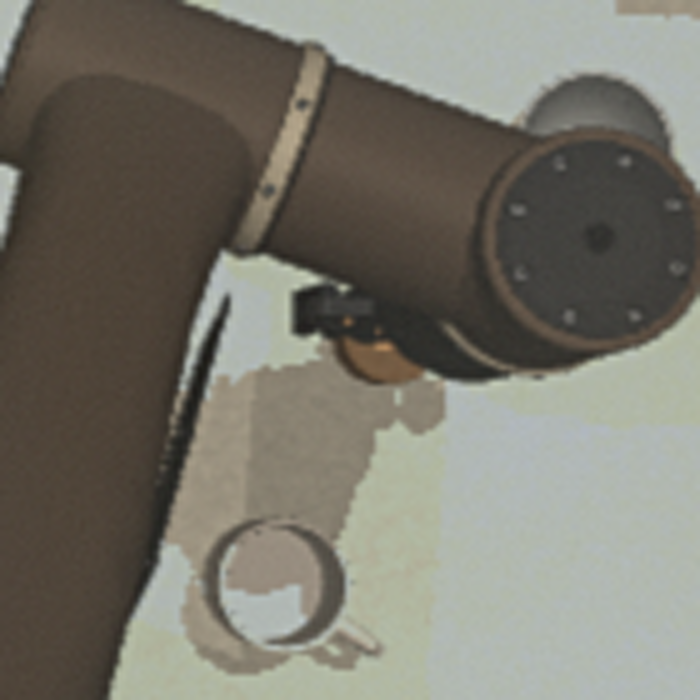

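>>> play_rows:
  rows:
    - {"delta_pos": [0,0,0],"roll": 0,"jaw": 0.0854}
    - {"delta_pos": [0,0,0],"roll": 0,"jaw": 0.0854}

```text
time_s: 13.35
tool_pos: [447.5, -388.4, 115.9]
ee_rot: [0.721, 0.693, 0.001, 0.002]
wrist_force: [-0.9, 1.1, 0.2]
grip_width: 85.7
```

>>> play_rows:
  rows:
    - {"delta_pos": [-0.0035,-0.0035,-0.035],"roll": 0,"jaw": 0.0854}
    - {"delta_pos": [0,0,-0.035],"roll": 0,"jaw": 0.0854}
    - {"delta_pos": [0,0,-0.034],"roll": 0,"jaw": 0.0854}
    - {"delta_pos": [0,0,0],"roll": 0,"jaw": 0.0854}
    - {"delta_pos": [0,0,0],"roll": 0,"jaw": 0.05}
    - {"delta_pos": [0,0,0],"roll": 0,"jaw": 0.05}
    - {"delta_pos": [0,0,0],"roll": 0,"jaw": 0.05}
    - {"delta_pos": [0,0,0],"roll": 0,"jaw": 0.05}

```text
time_s: 14.15
tool_pos: [444.1, -392.5, 12.4]
ee_rot: [0.721, 0.693, 0.001, 0.002]
wrist_force: [-0.6, 0.8, 8.0]
grip_width: 61.0
```

>>> play_rows:
  rows:
    - {"delta_pos": [0,0,0.03],"roll": 0,"jaw": 0.05}
    - {"delta_pos": [0,0,0.05],"roll": 0,"jaw": 0.05}
    - {"delta_pos": [0,0,0.05],"roll": 0,"jaw": 0.05}
    - {"delta_pos": [0,0,0.05],"roll": 0,"jaw": 0.05}
    - {"delta_pos": [0.024,0.0343,0.0],"roll": 0,"jaw": 0.05}
    - {"delta_pos": [0.024,0.0343,0.0],"roll": 0,"jaw": 0.05}
    - {"delta_pos": [0.024,0.0343,0.0],"roll": 0,"jaw": 0.05}
    - {"delta_pos": [0.024,0.0343,0.0],"roll": 0,"jaw": 0.05}

```text
time_s: 14.95
tool_pos: [538.9, -253.1, 191.3]
ee_rot: [0.721, 0.692, 0.001, 0.001]
wrist_force: [-0.1, -1.2, -1.2]
grip_width: 60.8
```

>>> play_rows:
  rows:
    - {"delta_pos": [0.024,0.0343,0.0],"roll": 0,"jaw": 0.05}
    - {"delta_pos": [0.024,0.0343,0.0],"roll": 0,"jaw": 0.05}
    - {"delta_pos": [0.024,0.0343,0.0],"roll": 0,"jaw": 0.05}
    - {"delta_pos": [0.024,0.0343,0.0],"roll": 0,"jaw": 0.05}
    - {"delta_pos": [0.024,0.0343,0.0],"roll": 0,"jaw": 0.05}
    - {"delta_pos": [0.024,0.0343,0.0],"roll": 0,"jaw": 0.05}
    - {"delta_pos": [0,0,0.0],"roll": 0,"jaw": 0.05}
    - {"delta_pos": [0,0,0.0],"roll": 0,"jaw": 0.05}

```text
time_s: 15.75
tool_pos: [682.4, -47.5, 190.1]
ee_rot: [0.721, 0.693, 0.0, -0.0]
wrist_force: [0.5, -1.4, -1.6]
grip_width: 60.8
```

>>> play_rows:
  rows:
    - {"delta_pos": [0.001,-0.001,-0.05],"roll": 0,"jaw": 0.05}
    - {"delta_pos": [0,0,-0.05],"roll": 0,"jaw": 0.05}
    - {"delta_pos": [0,0,-0.035],"roll": 0,"jaw": 0.05}
    - {"delta_pos": [0,0,-0.012],"roll": 0,"jaw": 0.05}
    - {"delta_pos": [0,0,-0.005],"roll": 0,"jaw": 0.05}
    - {"delta_pos": [0,0,0],"roll": 0,"jaw": 0.05}
    - {"delta_pos": [0,0,0],"roll": 0,"jaw": 0.05}

```text
time_s: 16.45
tool_pos: [684.8, -49.8, 40.2]
ee_rot: [0.721, 0.693, 0.001, 0.001]
wrist_force: [0.6, 0.3, -1.9]
grip_width: 60.9
```

>>> play_rows:
  rows:
    - {"delta_pos": [0,0,-0.002],"roll": 0,"jaw": 0.05}
    - {"delta_pos": [0,0,0],"roll": 0,"jaw": 0.05}

```text
time_s: 16.65
tool_pos: [683.8, -49.6, 36.9]
ee_rot: [0.721, 0.693, 0.001, 0.0]
wrist_force: [0.4, -0.0, -1.7]
grip_width: 61.2
```

>>> play_rows:
  rows:
    - {"delta_pos": [0,0,-0.002],"roll": 0,"jaw": 0.05}
    - {"delta_pos": [0,0,0],"roll": 0,"jaw": 0.05}

```text
time_s: 16.85
tool_pos: [683.7, -49.6, 34.5]
ee_rot: [0.721, 0.693, 0.0, 0.0]
wrist_force: [-0.7, 0.1, 2.7]
grip_width: 60.8
```

>>> play_rows:
  rows:
    - {"delta_pos": [0,0,0.001],"roll": 0,"jaw": 0.07}
    - {"delta_pos": [0,0,0],"roll": 0,"jaw": 0.0854}
    - {"delta_pos": [0,0,0],"roll": 0,"jaw": 0.0854}
    - {"delta_pos": [0,0,0.03],"roll": 0,"jaw": 0.0854}
    - {"delta_pos": [0,0,0.05],"roll": 0,"jaw": 0.0854}
    - {"delta_pos": [0,0,0.05],"roll": 0,"jaw": 0.0854}
    - {"delta_pos": [-0.01,-0.04,0.03],"roll": 0,"jaw": 0.0854}
    - {"delta_pos": [-0.03,-0.04,0],"roll": 0,"jaw": 0.0854}

```text
time_s: 17.65
tool_pos: [647.3, -129.2, 199.6]
ee_rot: [0.72, 0.694, 0.003, 0.004]
wrist_force: [0.1, -0.2, -0.4]
grip_width: 84.9
```

>>> play_rows:
  rows:
    - {"delta_pos": [-0.03,-0.04,0],"roll": 0,"jaw": 0.0854}
    - {"delta_pos": [-0.03,-0.04,0],"roll": 0,"jaw": 0.0854}
    - {"delta_pos": [-0.03,-0.04,0],"roll": 0,"jaw": 0.0854}
    - {"delta_pos": [-0.03,-0.04,0],"roll": 0,"jaw": 0.0854}
    - {"delta_pos": [-0.03,-0.04,0],"roll": 0,"jaw": 0.0854}
    - {"delta_pos": [-0.03,-0.04,0],"roll": 0,"jaw": 0.0854}
    - {"delta_pos": [-0.02,-0.04,0],"roll": 0,"jaw": 0.0854}
    - {"delta_pos": [0,-0.04,0],"roll": 0,"jaw": 0.0854}

```text
time_s: 18.45
tool_pos: [440.9, -450.3, 195.0]
ee_rot: [0.722, 0.692, 0.0, 0.0]
wrist_force: [1.6, 0.4, 0.1]
grip_width: 85.6
```

Run:
```python
from h import *
s=manip.state();print(s['tool_pos'],s['wrist_force'],s['grip_width'])
snap('scene','s8.png');snap('top','t8.png')
crop('t8.png','t8c.png',(230,110,390,220),5)
crop('s8.png','s8c.png',(220,110,370,240),5)
```

```text
[ 440.93098812 -450.32660203  195.02821249] [1.6381071  0.43761826 0.10142261] 85.58259460486326
```

View pics/s8c.png

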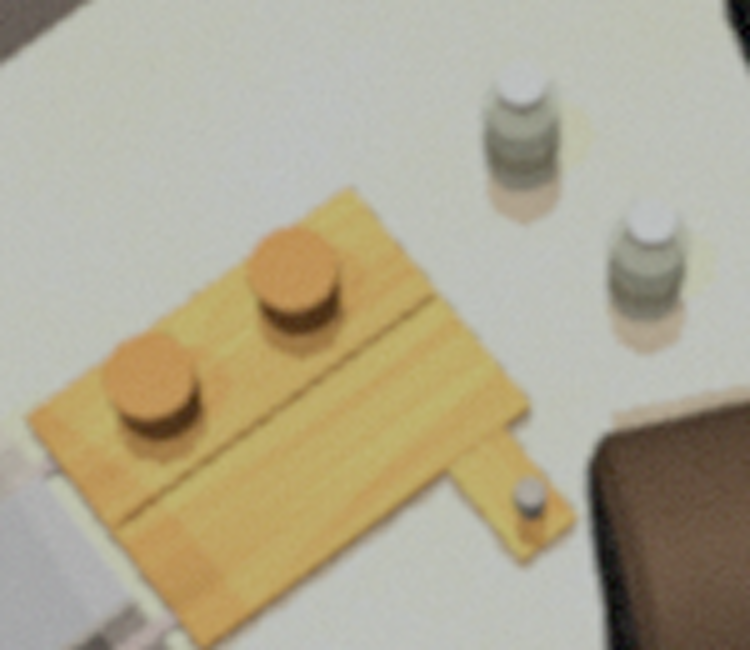

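View pics/t8c.png

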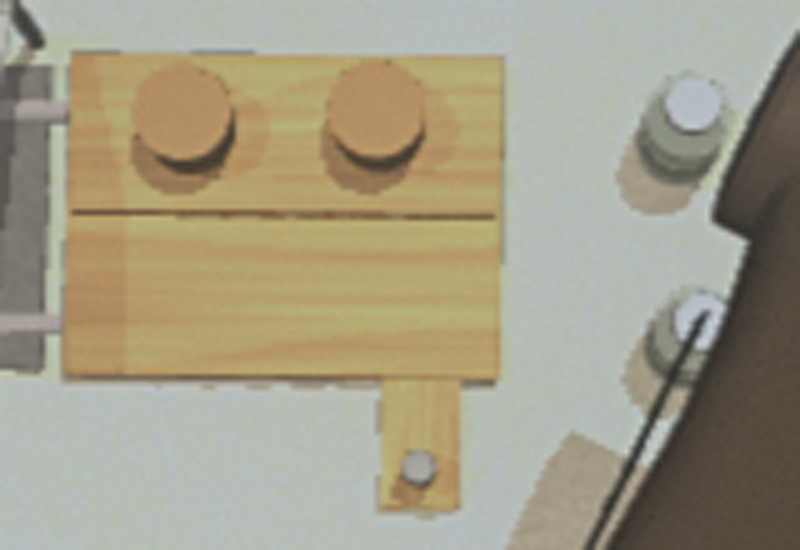

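Run:
```python
from h import *
print(back('top',266.4,132.6,78),back('top',305.2,132,78),back('top',313.6,203.4,72))
print(back('scene',250.4,185,78),back('scene',278.6,163.8,78),back('scene',326,208.6,72))
print('bottles',back('scene',324,126.4,123),back('scene',350.2,154,123),back('top',368.6,130.8,123),back('top',370.4,174.2,123))
```

```text
[685.3  68.6  78. ] [683.6 -51.8  78. ] [461.7 -72.3  72. ]
[679.5  71.6  78. ] [677.8 -47.   78. ] [456.2 -67.   72. ]
bottles [ 667.3 -238.7  123. ] [ 535.3 -239.1  123. ] [ 671.5 -243.5  123. ] [ 540.1 -244.2  123. ]
```

>>> play_rows:
  rows:
    - {"delta_pos": [0.0285,0.026,0],"roll": 0,"jaw": 0.0854}
    - {"delta_pos": [0.0285,0.026,0],"roll": 0,"jaw": 0.0854}
    - {"delta_pos": [0.0285,0.026,0],"roll": 0,"jaw": 0.0854}
    - {"delta_pos": [0.0285,0.026,0],"roll": 0,"jaw": 0.0854}
    - {"delta_pos": [0.0285,0.026,0],"roll": 0,"jaw": 0.0854}
    - {"delta_pos": [0.0285,0.026,0],"roll": 0,"jaw": 0.0854}
    - {"delta_pos": [0.0285,0.026,0],"roll": 0,"jaw": 0.0854}
    - {"delta_pos": [0.0285,0.026,0],"roll": 0,"jaw": 0.0854}

```text
time_s: 19.35
tool_pos: [672.4, -239.3, 194.1]
ee_rot: [0.721, 0.693, -0.0, -0.0]
wrist_force: [1.1, 0.1, 0.8]
grip_width: 85.3
```

>>> play_rows:
  rows:
    - {"delta_pos": [0,0,0],"roll": 0,"jaw": 0.0854}
    - {"delta_pos": [0,0,0],"roll": 0,"jaw": 0.0854}
    - {"delta_pos": [0,0,0],"roll": 0,"jaw": 0.0854}

```text
time_s: 19.65
tool_pos: [671.0, -241.0, 194.0]
ee_rot: [0.721, 0.693, -0.0, -0.0]
wrist_force: [-0.6, -0.5, -0.2]
grip_width: 85.7
```

Run:
```python
from h import *
s=manip.state();print(s['tool_pos'],s['wrist_force'],s['grip_width'])
snap('scene','s9.png',(250,60,410,200),5);snap('top','t9.png',(300,90,450,220),5)
```

```text
[ 670.96197176 -240.98910943  194.00841534] [-0.61761896 -0.53771478 -0.20126705] 85.65370120671727
```

View pics/s9.png

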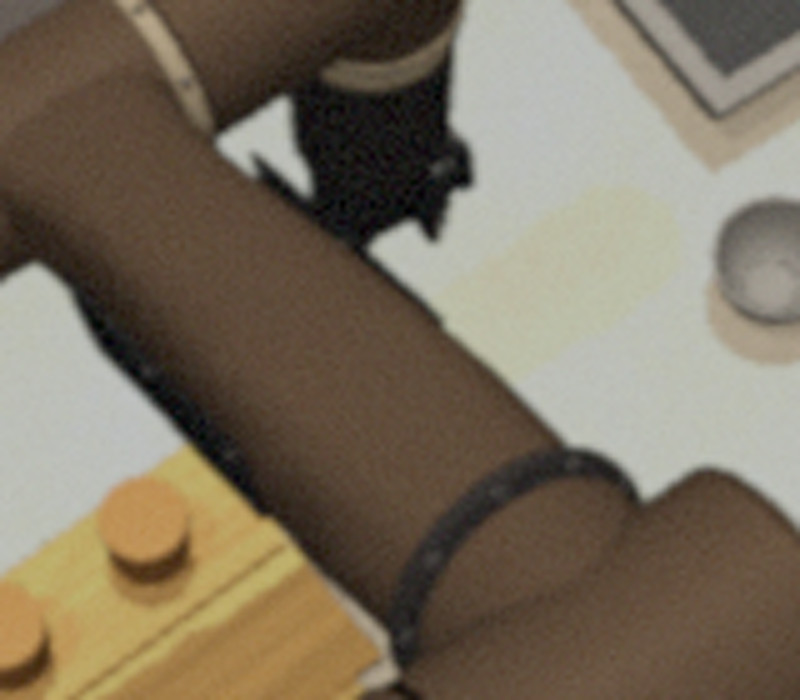

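View pics/t9.png

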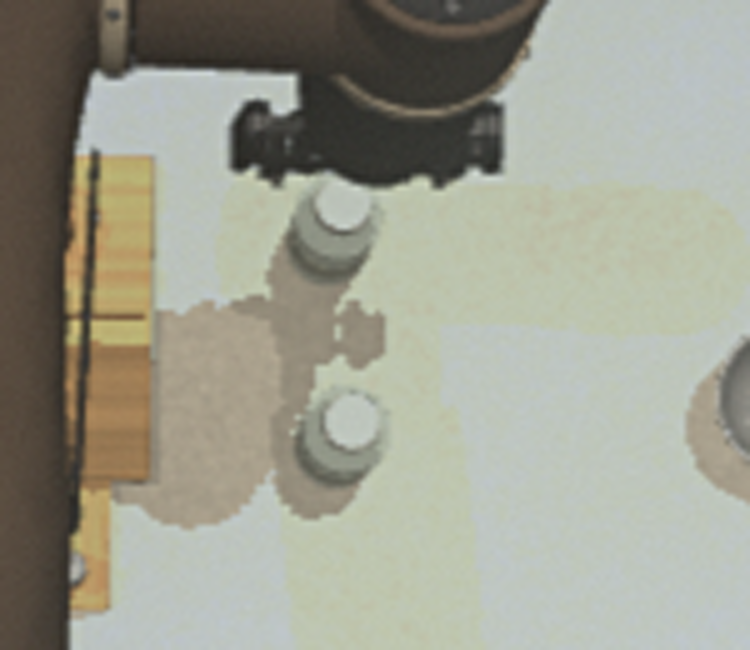

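Run:
```python
from h import *
for d in (-43,-57): print(proj('scene',(671,-241+d,207)),proj('scene',(671,-241+d,194)))
```

```text
(np.float64(334.0), np.float64(105.5)) (np.float64(333.9), np.float64(107.5))
(np.float64(337.3), np.float64(103.0)) (np.float64(337.2), np.float64(105.0))
```

>>> play_rows:
  rows:
    - {"delta_pos": [-0.001,0,-0.04],"roll": 0,"jaw": 0.0854}
    - {"delta_pos": [0,0,-0.04],"roll": 0,"jaw": 0.0854}
    - {"delta_pos": [0,0,-0.035],"roll": 0,"jaw": 0.0854}
    - {"delta_pos": [0,0,-0.015],"roll": 0,"jaw": 0.0854}
    - {"delta_pos": [0,0,-0.008],"roll": 0,"jaw": 0.0854}
    - {"delta_pos": [0,0,0],"roll": 0,"jaw": 0.0854}

```text
time_s: 20.35
tool_pos: [670.4, -241.4, 56.3]
ee_rot: [0.721, 0.693, -0.0, -0.0]
wrist_force: [-0.2, -0.1, -0.1]
grip_width: 85.7
```

>>> play_rows:
  rows:
    - {"delta_pos": [0,0,0],"roll": 0,"jaw": 0.045}
    - {"delta_pos": [0,0,0],"roll": 0,"jaw": 0.045}
    - {"delta_pos": [0,0,0],"roll": 0,"jaw": 0.045}
    - {"delta_pos": [0,0,0],"roll": 0,"jaw": 0.045}
    - {"delta_pos": [0,0,0],"roll": 0,"jaw": 0.045}

```text
time_s: 20.85
tool_pos: [671.6, -241.2, 58.3]
ee_rot: [0.721, 0.693, 0.001, 0.001]
wrist_force: [-0.9, 0.9, 6.3]
grip_width: 53.1
```

>>> play_rows:
  rows:
    - {"delta_pos": [0,0,0.015],"roll": 0,"jaw": 0.045}
    - {"delta_pos": [0,0,0.03],"roll": 0,"jaw": 0.045}
    - {"delta_pos": [0,0,0.04],"roll": 0,"jaw": 0.045}
    - {"delta_pos": [0,0,0.04],"roll": 0,"jaw": 0.045}
    - {"delta_pos": [0,0,0.02],"roll": 0,"jaw": 0.045}
    - {"delta_pos": [0,0,0],"roll": 0,"jaw": 0.045}
    - {"delta_pos": [0,0,0],"roll": 0,"jaw": 0.045}
  squeeze: 40

```text
time_s: 21.55
tool_pos: [670.1, -240.6, 201.5]
ee_rot: [0.721, 0.693, 0.0, -0.0]
wrist_force: [0.0, 0.2, -3.3]
grip_width: 52.4
```

>>> play_rows:
  rows:
    - {"delta_pos": [-0.0095,0.035,0],"roll": 0,"jaw": 0.045}
    - {"delta_pos": [-0.0095,0.035,0],"roll": 0,"jaw": 0.045}
    - {"delta_pos": [-0.0095,0.035,0],"roll": 0,"jaw": 0.045}
    - {"delta_pos": [-0.0095,0.035,0],"roll": 0,"jaw": 0.045}
    - {"delta_pos": [-0.0095,0.035,0],"roll": 0,"jaw": 0.045}
    - {"delta_pos": [-0.0095,0.035,0],"roll": 0,"jaw": 0.045}
    - {"delta_pos": [-0.0095,0.035,0],"roll": 0,"jaw": 0.045}

```text
time_s: 22.25
tool_pos: [602.2, 5.3, 199.2]
ee_rot: [0.721, 0.693, -0.001, -0.001]
wrist_force: [-0.2, -0.7, -2.7]
grip_width: 53.0
```

>>> play_rows:
  rows:
    - {"delta_pos": [-0.0095,0.035,0],"roll": 0,"jaw": 0.045}
    - {"delta_pos": [-0.0095,0.035,0],"roll": 0,"jaw": 0.045}
    - {"delta_pos": [0,0,-0.04],"roll": 0,"jaw": 0.045}
    - {"delta_pos": [0,0,-0.04],"roll": 0,"jaw": 0.045}
    - {"delta_pos": [0,0,-0.03],"roll": 0,"jaw": 0.045}
    - {"delta_pos": [0,0,-0.005],"roll": 0,"jaw": 0.045}
    - {"delta_pos": [0,0,0],"roll": 0,"jaw": 0.045}
    - {"delta_pos": [0,0,0],"roll": 0,"jaw": 0.045}

```text
time_s: 23.05
tool_pos: [585.8, 74.2, 87.3]
ee_rot: [0.721, 0.693, 0.0, 0.0]
wrist_force: [0.5, 0.2, -1.6]
grip_width: 53.1
```

>>> play_rows:
  rows:
    - {"delta_pos": [0,0,-0.004],"roll": 0,"jaw": 0.045}
    - {"delta_pos": [0,0,-0.0015],"roll": 0,"jaw": 0.045}
    - {"delta_pos": [0,0,0],"roll": 0,"jaw": 0.045}

```text
time_s: 23.35
tool_pos: [585.1, 74.1, 81.1]
ee_rot: [0.721, 0.693, 0.0, 0.0]
wrist_force: [0.1, 0.5, -2.1]
grip_width: 53.0
```

>>> play_rows:
  rows:
    - {"delta_pos": [0,0,-0.0015],"roll": 0,"jaw": 0.045}
    - {"delta_pos": [0,0,0],"roll": 0,"jaw": 0.045}

```text
time_s: 23.55
tool_pos: [585.5, 74.1, 80.4]
ee_rot: [0.721, 0.693, 0.001, 0.0]
wrist_force: [-2.2, -0.1, 4.8]
grip_width: 52.9
```

>>> play_rows:
  rows:
    - {"delta_pos": [0,0,0],"roll": 0,"jaw": 0.06}
    - {"delta_pos": [0,0,0],"roll": 0,"jaw": 0.075}
    - {"delta_pos": [0,0,0],"roll": 0,"jaw": 0.0854}
    - {"delta_pos": [0,0,0.02],"roll": 0,"jaw": 0.0854}
    - {"delta_pos": [0,0,0.04],"roll": 0,"jaw": 0.0854}
    - {"delta_pos": [0,0,0.05],"roll": 0,"jaw": 0.0854}
    - {"delta_pos": [0,-0.02,0.01],"roll": 0,"jaw": 0.0854}
    - {"delta_pos": [-0.007,-0.04,0],"roll": 0,"jaw": 0.0854}

```text
time_s: 24.35
tool_pos: [580.2, 15.5, 202.2]
ee_rot: [0.72, 0.694, 0.003, 0.001]
wrist_force: [0.8, -0.6, -0.7]
grip_width: 85.6
```

>>> play_rows:
  rows:
    - {"delta_pos": [-0.007,-0.044,0],"roll": 0,"jaw": 0.0854}
    - {"delta_pos": [-0.007,-0.044,0],"roll": 0,"jaw": 0.0854}
    - {"delta_pos": [-0.007,-0.043,0],"roll": 0,"jaw": 0.0854}
    - {"delta_pos": [-0.007,-0.043,0],"roll": 0,"jaw": 0.0854}
    - {"delta_pos": [-0.007,-0.043,0],"roll": 0,"jaw": 0.0854}
    - {"delta_pos": [-0.004,-0.04,0],"roll": 0,"jaw": 0.0854}
    - {"delta_pos": [0,0,0],"roll": 0,"jaw": 0.0854}
    - {"delta_pos": [0,0,0],"roll": 0,"jaw": 0.0854}

```text
time_s: 25.15
tool_pos: [538.5, -243.9, 198.8]
ee_rot: [0.722, 0.692, -0.0, -0.0]
wrist_force: [-0.8, -0.3, 0.7]
grip_width: 85.5
```

Run:
```python
from h import *
s=manip.state();print(s['tool_pos'],s['wrist_force'],s['grip_width'])
snap('scene','s10.png');snap('top','t10.png')
crop('s10.png','s10c.png',(210,60,410,220),4)
crop('t10.png','t10c.png',(220,90,420,220),4)
```

```text
[ 538.53585157 -243.85389242  198.81910771] [-0.77594265 -0.31563808  0.7000175 ] 85.51573266686516
```

View pics/s10c.png

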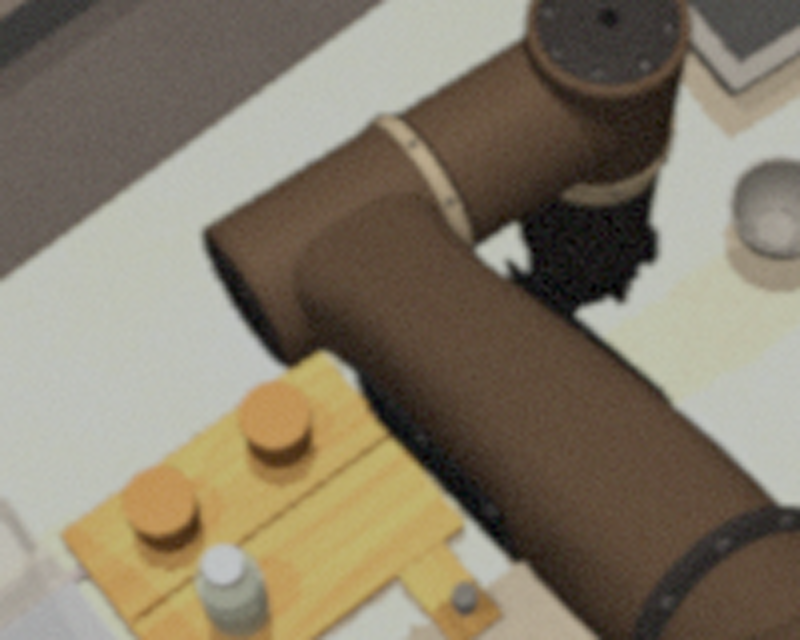

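View pics/t10c.png

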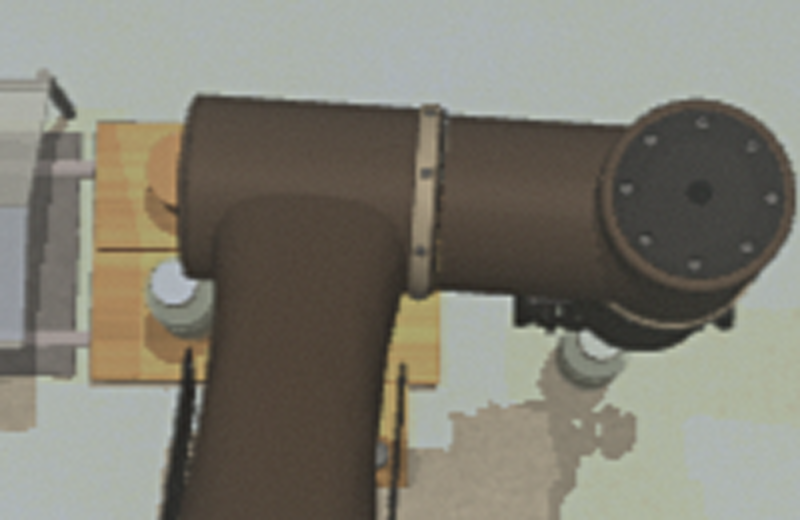

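>>> play_rows:
  rows:
    - {"delta_pos": [0,0.0015,-0.04],"roll": 0,"jaw": 0.0854}
    - {"delta_pos": [0,0,-0.04],"roll": 0,"jaw": 0.0854}
    - {"delta_pos": [0,0,-0.035],"roll": 0,"jaw": 0.0854}
    - {"delta_pos": [0,0,-0.018],"roll": 0,"jaw": 0.0854}
    - {"delta_pos": [0,0,-0.008],"roll": 0,"jaw": 0.0854}
    - {"delta_pos": [0,0,0],"roll": 0,"jaw": 0.0854}
  squeeze: 30

```text
time_s: 25.85
tool_pos: [538.9, -240.4, 57.5]
ee_rot: [0.721, 0.693, -0.001, -0.001]
wrist_force: [-0.6, -0.3, -0.4]
grip_width: 85.6
```

>>> play_rows:
  rows:
    - {"delta_pos": [0,0,0],"roll": 0,"jaw": 0.045}
    - {"delta_pos": [0,0,0],"roll": 0,"jaw": 0.045}
    - {"delta_pos": [0,0,0],"roll": 0,"jaw": 0.045}
    - {"delta_pos": [0,0,0],"roll": 0,"jaw": 0.045}
    - {"delta_pos": [0,0,0],"roll": 0,"jaw": 0.045}

```text
time_s: 26.35
tool_pos: [540.0, -241.6, 59.8]
ee_rot: [0.721, 0.693, 0.001, 0.001]
wrist_force: [-1.0, 2.0, 6.4]
grip_width: 53.1
```

>>> play_rows:
  rows:
    - {"delta_pos": [0,0,0.015],"roll": 0,"jaw": 0.045}
    - {"delta_pos": [0,0,0.03],"roll": 0,"jaw": 0.045}
    - {"delta_pos": [0,0,0.03],"roll": 0,"jaw": 0.045}
    - {"delta_pos": [0,0,0.02],"roll": 0,"jaw": 0.045}
    - {"delta_pos": [0.008,0.039,0],"roll": 0,"jaw": 0.045}
    - {"delta_pos": [0.008,0.039,0],"roll": 0,"jaw": 0.045}
    - {"delta_pos": [0.008,0.039,0],"roll": 0,"jaw": 0.045}
    - {"delta_pos": [0.008,0.039,0],"roll": 0,"jaw": 0.045}
  squeeze: 40

```text
time_s: 27.15
tool_pos: [570.7, -84.1, 153.5]
ee_rot: [0.722, 0.692, 0.0, -0.0]
wrist_force: [0.8, 0.1, -2.2]
grip_width: 52.5
```

>>> play_rows:
  rows:
    - {"delta_pos": [0.008,0.039,0],"roll": 0,"jaw": 0.045}
    - {"delta_pos": [0,0,0],"roll": 0,"jaw": 0.045}
    - {"delta_pos": [0,0,-0.03],"roll": 0,"jaw": 0.045}
    - {"delta_pos": [0,0,-0.03],"roll": 0,"jaw": 0.045}
    - {"delta_pos": [0,0,-0.005],"roll": 0,"jaw": 0.045}
    - {"delta_pos": [0,0,0],"roll": 0,"jaw": 0.045}
    - {"delta_pos": [0,0,0],"roll": 0,"jaw": 0.045}

```text
time_s: 27.85
tool_pos: [579.8, -46.7, 89.5]
ee_rot: [0.721, 0.693, 0.001, 0.001]
wrist_force: [0.1, 0.9, -2.5]
grip_width: 52.9
```

Expected contact at about 81.8.

>>> play_rows:
  rows:
    - {"delta_pos": [0,0,-0.004],"roll": 0,"jaw": 0.045}
    - {"delta_pos": [0,0,-0.002],"roll": 0,"jaw": 0.045}
    - {"delta_pos": [0,0,0],"roll": 0,"jaw": 0.045}

```text
time_s: 28.15
tool_pos: [579.0, -46.4, 82.4]
ee_rot: [0.721, 0.693, 0.0, 0.0]
wrist_force: [-0.7, -0.6, -1.7]
grip_width: 52.7
```

>>> play_rows:
  rows:
    - {"delta_pos": [0,0,-0.0015],"roll": 0,"jaw": 0.045}
    - {"delta_pos": [0,0,0],"roll": 0,"jaw": 0.045}

```text
time_s: 28.35
tool_pos: [579.5, -46.5, 81.9]
ee_rot: [0.721, 0.693, 0.0, 0.001]
wrist_force: [-2.6, -0.2, 5.9]
grip_width: 52.7
```

Contact; release, rise, and back away for a look.

>>> play_rows:
  rows:
    - {"delta_pos": [0,0,0],"roll": 0,"jaw": 0.06}
    - {"delta_pos": [0,0,0],"roll": 0,"jaw": 0.075}
    - {"delta_pos": [0,0,0],"roll": 0,"jaw": 0.0854}
    - {"delta_pos": [0,0,0.02],"roll": 0,"jaw": 0.0854}
    - {"delta_pos": [0,0,0.04],"roll": 0,"jaw": 0.0854}
    - {"delta_pos": [0,0,0.05],"roll": 0,"jaw": 0.0854}
    - {"delta_pos": [-0.01,-0.03,0.01],"roll": 0,"jaw": 0.0854}
    - {"delta_pos": [-0.02,-0.045,0],"roll": 0,"jaw": 0.0854}

```text
time_s: 29.15
tool_pos: [551.3, -120.8, 203.6]
ee_rot: [0.72, 0.694, 0.002, 0.002]
wrist_force: [0.2, -2.2, -0.4]
grip_width: 85.9
```

>>> play_rows:
  rows:
    - {"delta_pos": [-0.02,-0.045,0],"roll": 0,"jaw": 0.0854}
    - {"delta_pos": [-0.02,-0.045,0],"roll": 0,"jaw": 0.0854}
    - {"delta_pos": [-0.02,-0.045,0],"roll": 0,"jaw": 0.0854}
    - {"delta_pos": [-0.02,-0.045,0],"roll": 0,"jaw": 0.0854}
    - {"delta_pos": [-0.01,-0.045,0],"roll": 0,"jaw": 0.0854}
    - {"delta_pos": [0,-0.045,0],"roll": 0,"jaw": 0.0854}

```text
time_s: 29.75
tool_pos: [457.5, -393.2, 201.3]
ee_rot: [0.721, 0.693, 0.0, 0.0]
wrist_force: [0.3, 0.4, 0.8]
grip_width: 85.8
```

Run:
```python
from h import *
s=manip.state();print(s['tool_pos'],s['wrist_force'],s['grip_width'])
snap('scene','s11.png');snap('top','t11.png')
crop('s11.png','s11c.png',(190,110,340,260),5)
crop('t11.png','t11c.png',(220,90,360,220),5)
```

```text
[ 457.54492421 -393.17865313  201.30533468] [0.26111462 0.42401796 0.77180472] 85.82946376395044
```

View pics/s11c.png

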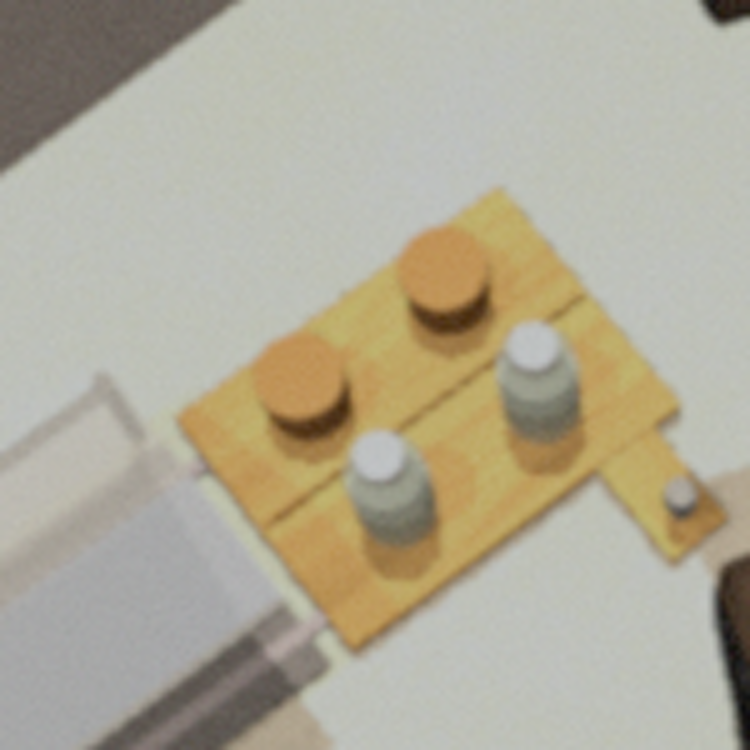

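View pics/t11.png

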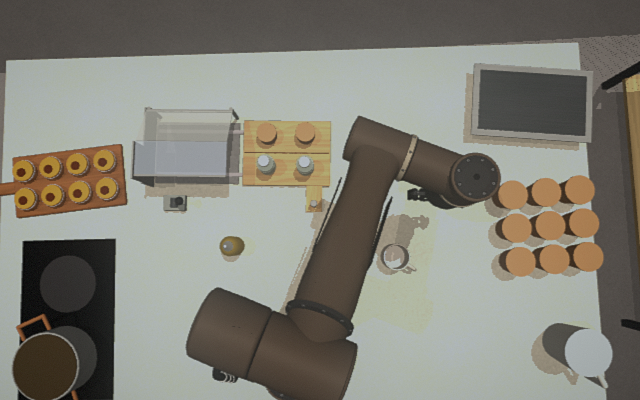

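View pics/t11c.png

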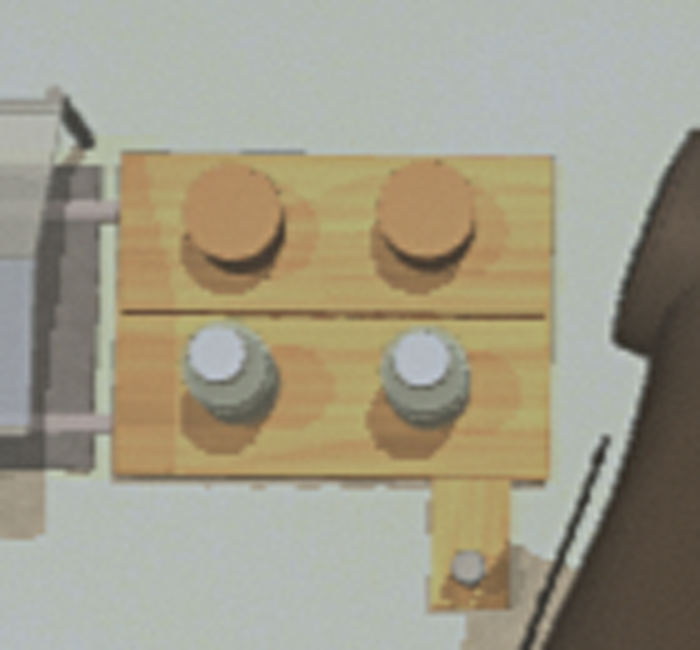

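Run:
```python
from h import *
for z in (300,350,400,450): print(z,back('top',198,184,z),back('scene',243,210.5,z))
```

```text
300 [502.3 227.  300. ] [549.9 158.8 300. ]
350 [496.  214.5 350. ] [532.9 162.1 350. ]
400 [489.6 202.1 400. ] [515.9 165.4 400. ]
450 [483.3 189.7 450. ] [498.8 168.7 450. ]
```

>>> play_rows:
  rows:
    - {"delta_pos": [0.001,0.045,0],"roll": 0,"jaw": 0.0854}
    - {"delta_pos": [0.001,0.045,0],"roll": 0,"jaw": 0.0854}
    - {"delta_pos": [0.001,0.045,0],"roll": 0,"jaw": 0.06}
    - {"delta_pos": [0.001,0.046,0],"roll": 0,"jaw": 0.06}
    - {"delta_pos": [0.001,0.046,0],"roll": 0,"jaw": 0.06}
    - {"delta_pos": [0.001,0.046,0],"roll": 0,"jaw": 0.06}
    - {"delta_pos": [0.002,0.046,0],"roll": 0,"jaw": 0.06}
    - {"delta_pos": [0,0,-0.04],"roll": 0,"jaw": 0.06}

```text
time_s: 30.65
tool_pos: [471.2, -67.4, 165.1]
ee_rot: [0.719, 0.695, 0.005, 0.003]
wrist_force: [1.0, -0.5, -0.7]
grip_width: 59.9
```

>>> play_rows:
  rows:
    - {"delta_pos": [0,0,-0.03],"roll": 0,"jaw": 0.06}
    - {"delta_pos": [0,0,-0.03],"roll": 0,"jaw": 0.06}
    - {"delta_pos": [0,0,0],"roll": 0,"jaw": 0.06}
    - {"delta_pos": [0,0,0],"roll": 0,"jaw": 0.06}

```text
time_s: 31.05
tool_pos: [467.0, -72.4, 101.1]
ee_rot: [0.721, 0.693, -0.001, -0.0]
wrist_force: [-0.6, 0.3, 0.8]
grip_width: 60.2
```

>>> play_rows:
  rows:
    - {"delta_pos": [0,0.001,-0.03],"roll": 0,"jaw": 0.06}
    - {"delta_pos": [0,0,-0.027],"roll": 0,"jaw": 0.06}
    - {"delta_pos": [0,0,0],"roll": 0,"jaw": 0.06}
    - {"delta_pos": [0,0,0],"roll": 0,"jaw": 0.03}
    - {"delta_pos": [0,0,0],"roll": 0,"jaw": 0.01}
    - {"delta_pos": [0,0,0],"roll": 0,"jaw": 0.01}
    - {"delta_pos": [0,0,0],"roll": 0,"jaw": 0.01}
    - {"delta_pos": [0,0,0],"roll": 0,"jaw": 0.01}

```text
time_s: 31.85
tool_pos: [468.4, -70.6, 45.6]
ee_rot: [0.721, 0.693, 0.002, 0.001]
wrist_force: [-2.5, 5.8, 8.7]
grip_width: 20.5
```

>>> play_rows:
  rows:
    - {"delta_pos": [0,0.003,0],"roll": 0,"jaw": 0.01}
    - {"delta_pos": [0,0.005,0],"roll": 0,"jaw": 0.01}
    - {"delta_pos": [0.0005,0.008,0],"roll": 0,"jaw": 0.01}
    - {"delta_pos": [0.0005,0.01,0],"roll": 0,"jaw": 0.01}
    - {"delta_pos": [0.0005,0.01,0],"roll": 0,"jaw": 0.01}
    - {"delta_pos": [0.0005,0.01,0],"roll": 0,"jaw": 0.01}
    - {"delta_pos": [0.0005,0.01,0],"roll": 0,"jaw": 0.01}
    - {"delta_pos": [0,0.008,0],"roll": 0,"jaw": 0.01}

```text
time_s: 32.65
tool_pos: [470.9, -6.8, 45.6]
ee_rot: [0.721, 0.693, 0.001, 0.001]
wrist_force: [0.6, -2.5, 7.3]
grip_width: 20.8
```

>>> play_rows:
  rows:
    - {"delta_pos": [0.0004,0.008,0],"roll": 0,"jaw": 0.01}
    - {"delta_pos": [0.0004,0.01,0],"roll": 0,"jaw": 0.01}
    - {"delta_pos": [0.0004,0.01,0],"roll": 0,"jaw": 0.01}
    - {"delta_pos": [0.0004,0.01,0],"roll": 0,"jaw": 0.01}
    - {"delta_pos": [0.0004,0.01,0],"roll": 0,"jaw": 0.01}
    - {"delta_pos": [0.0004,0.01,0],"roll": 0,"jaw": 0.01}
    - {"delta_pos": [0.0004,0.01,0],"roll": 0,"jaw": 0.01}
    - {"delta_pos": [0.0002,0.006,0],"roll": 0,"jaw": 0.01}

```text
time_s: 33.45
tool_pos: [473.8, 67.6, 45.6]
ee_rot: [0.721, 0.693, 0.001, 0.001]
wrist_force: [-0.4, -2.3, 7.7]
grip_width: 20.7
```

Run:
```python
from h import *
s=manip.state();print(s['tool_pos'],s['wrist_force'],s['grip_width'])
snap('scene','s12.png',(170,110,350,270),4.4)
snap('top','t12.png',(120,90,320,260),4)
```

```text
[473.78122945  67.56357498  45.62608813] [-0.36147511 -2.30891499  7.70668028] 20.708561976898824
```

View pics/s12.png

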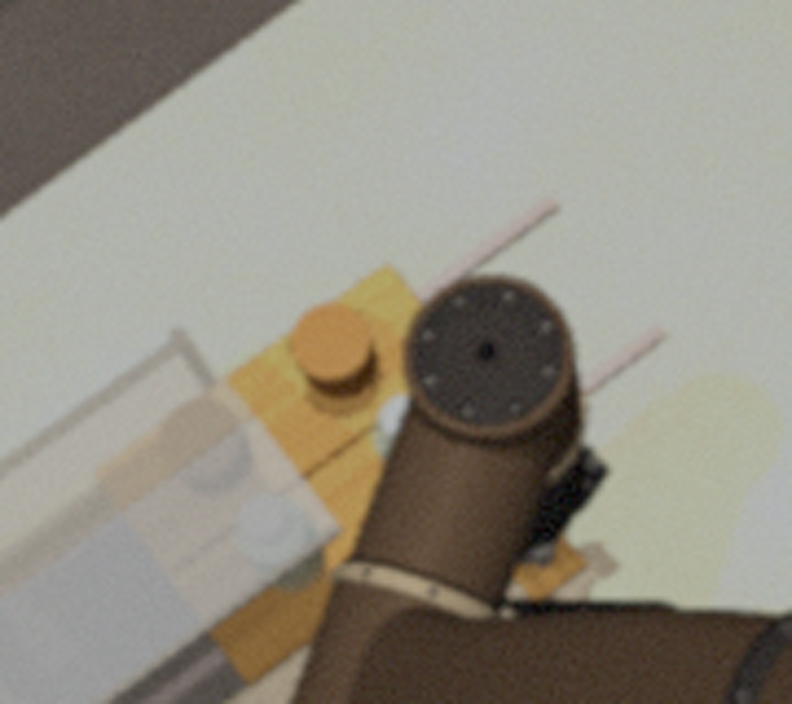

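View pics/t12.png

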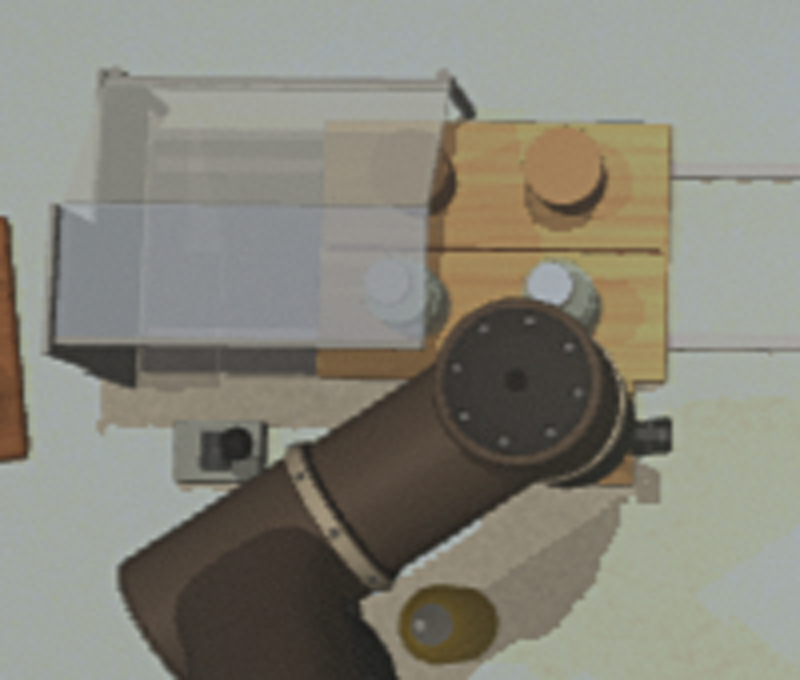

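>>> play_rows:
  rows:
    - {"delta_pos": [0.0003,0.008,0],"roll": 0,"jaw": 0.01}
    - {"delta_pos": [0.0004,0.01,0],"roll": 0,"jaw": 0.01}
    - {"delta_pos": [0.0004,0.01,0],"roll": 0,"jaw": 0.01}
    - {"delta_pos": [0.0004,0.01,0],"roll": 0,"jaw": 0.01}
    - {"delta_pos": [0.0004,0.01,0],"roll": 0,"jaw": 0.01}
    - {"delta_pos": [0.0004,0.01,0],"roll": 0,"jaw": 0.01}
    - {"delta_pos": [0.0004,0.01,0],"roll": 0,"jaw": 0.01}
    - {"delta_pos": [0.0002,0.006,0],"roll": 0,"jaw": 0.01}

```text
time_s: 34.35
tool_pos: [476.7, 141.8, 45.7]
ee_rot: [0.721, 0.693, 0.002, 0.001]
wrist_force: [0.0, -2.9, 7.1]
grip_width: 20.6
```

>>> play_rows:
  rows:
    - {"delta_pos": [0.0002,0.007,0],"roll": 0,"jaw": 0.01}
    - {"delta_pos": [0.0004,0.009,0],"roll": 0,"jaw": 0.01}
    - {"delta_pos": [0.0004,0.009,0],"roll": 0,"jaw": 0.01}
    - {"delta_pos": [0.0004,0.009,0],"roll": 0,"jaw": 0.01}
    - {"delta_pos": [0.0004,0.008,0],"roll": 0,"jaw": 0.01}
    - {"delta_pos": [0.0004,0.006,0],"roll": 0,"jaw": 0.01}
    - {"delta_pos": [0.0002,0.004,0],"roll": 0,"jaw": 0.01}
    - {"delta_pos": [0,0,0],"roll": 0,"jaw": 0.01}

```text
time_s: 35.15
tool_pos: [478.8, 194.0, 45.6]
ee_rot: [0.721, 0.693, 0.002, 0.0]
wrist_force: [-2.6, 1.9, 7.4]
grip_width: 20.8
```

>>> play_rows:
  rows:
    - {"delta_pos": [0.0001,0.003,0],"roll": 0,"jaw": 0.01}
    - {"delta_pos": [0.0001,0.004,0],"roll": 0,"jaw": 0.01}
    - {"delta_pos": [0.0001,0.003,0],"roll": 0,"jaw": 0.01}
    - {"delta_pos": [0.0001,0.002,0],"roll": 0,"jaw": 0.01}
    - {"delta_pos": [0,0,0],"roll": 0,"jaw": 0.01}

```text
time_s: 35.65
tool_pos: [479.2, 205.6, 45.7]
ee_rot: [0.721, 0.693, 0.002, 0.0]
wrist_force: [-1.6, -0.8, 5.8]
grip_width: 20.6
```

>>> play_rows:
  rows:
    - {"delta_pos": [0.0001,0.002,0],"roll": 0,"jaw": 0.01}
    - {"delta_pos": [0.0001,0.001,0],"roll": 0,"jaw": 0.01}
    - {"delta_pos": [0,0,0],"roll": 0,"jaw": 0.01}

```text
time_s: 35.95
tool_pos: [479.3, 208.4, 45.6]
ee_rot: [0.721, 0.693, 0.001, 0.0]
wrist_force: [-1.6, -1.0, 7.5]
grip_width: 20.7
```

>>> play_rows:
  rows:
    - {"delta_pos": [0,0.001,0],"roll": 0,"jaw": 0.01}
    - {"delta_pos": [0,0.001,0],"roll": 0,"jaw": 0.01}
    - {"delta_pos": [0,0,0],"roll": 0,"jaw": 0.01}

```text
time_s: 36.25
tool_pos: [479.3, 209.5, 45.6]
ee_rot: [0.721, 0.693, 0.001, 0.001]
wrist_force: [1.1, -4.4, 8.3]
grip_width: 20.9
```

>>> play_rows:
  rows:
    - {"delta_pos": [0,0.001,0],"roll": 0,"jaw": 0.01}
    - {"delta_pos": [0,0.001,0],"roll": 0,"jaw": 0.01}
    - {"delta_pos": [0,0,0],"roll": 0,"jaw": 0.01}

```text
time_s: 36.55
tool_pos: [479.2, 209.6, 45.6]
ee_rot: [0.721, 0.693, -0.0, 0.001]
wrist_force: [5.3, -14.9, 9.6]
grip_width: 21.0
```

>>> play_rows:
  rows:
    - {"delta_pos": [0,-0.002,0],"roll": 0,"jaw": 0.01}
    - {"delta_pos": [0,0,0],"roll": 0,"jaw": 0.03}
    - {"delta_pos": [0,0,0],"roll": 0,"jaw": 0.06}
    - {"delta_pos": [0,0,0],"roll": 0,"jaw": 0.06}
    - {"delta_pos": [0,0,0.03],"roll": 0,"jaw": 0.06}
    - {"delta_pos": [0,0,0.05],"roll": 0,"jaw": 0.06}
    - {"delta_pos": [0,0,0.05],"roll": 0,"jaw": 0.06}
    - {"delta_pos": [-0.03,-0.04,0.04],"roll": 0,"jaw": 0.03}

```text
time_s: 37.35
tool_pos: [457.8, 181.1, 208.6]
ee_rot: [0.721, 0.693, 0.002, 0.001]
wrist_force: [0.1, 0.4, -0.4]
grip_width: 46.7
```

>>> play_rows:
  rows:
    - {"delta_pos": [0,-0.045,0.02],"roll": 0,"jaw": 0.0}
    - {"delta_pos": [0,-0.045,0],"roll": 0,"jaw": 0.0}
    - {"delta_pos": [0,-0.045,0],"roll": 0,"jaw": 0.0}
    - {"delta_pos": [0,-0.045,0],"roll": 0,"jaw": 0.0}
    - {"delta_pos": [0,-0.045,0],"roll": 0,"jaw": 0.0}

```text
time_s: 37.85
tool_pos: [454.5, -48.1, 225.3]
ee_rot: [0.721, 0.693, 0.0, 0.0]
wrist_force: [0.9, -0.3, -0.1]
grip_width: 0.0
```

Run:
```python
from h import *
s=manip.state();print(s['tool_pos'],s['wrist_force'],s['grip_width'])
snap('scene','s13.png');snap('top','t13.png')
crop('s13.png','s13c.png',(130,170,300,320),4.4)
crop('t13.png','t13c.png',(120,90,280,230),5)
```

```text
[454.52787497 -48.06573087 225.29629209] [ 0.90508092 -0.3214096  -0.13084853] 0.019642290329268914
```

View pics/s13c.png

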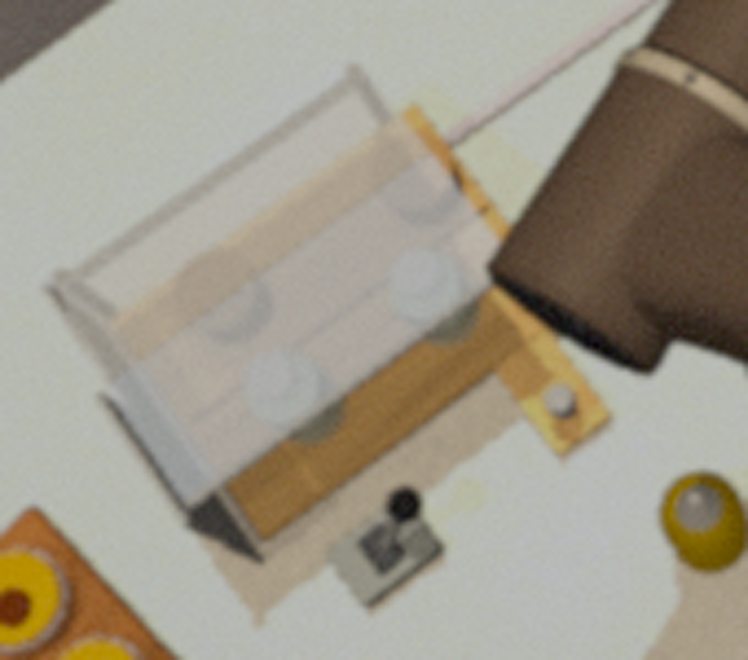

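View pics/t13c.png

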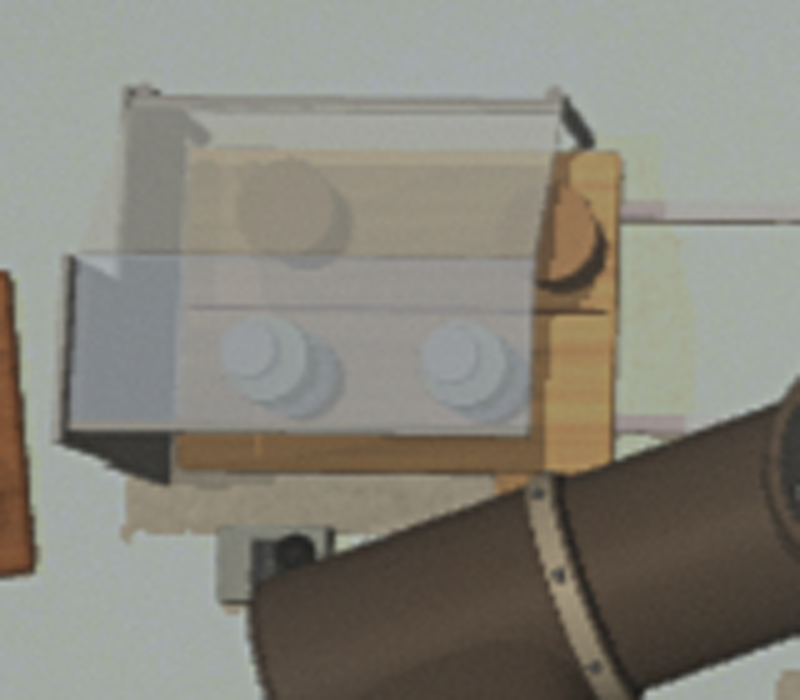

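Run:
```python
from h import *
crop('s13.png','s13d.png',(205,185,255,245),12)
crop('t13.png','t13d.png',(200,105,260,185),8)
```

```text
(no output)
```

View pics/s13d.png

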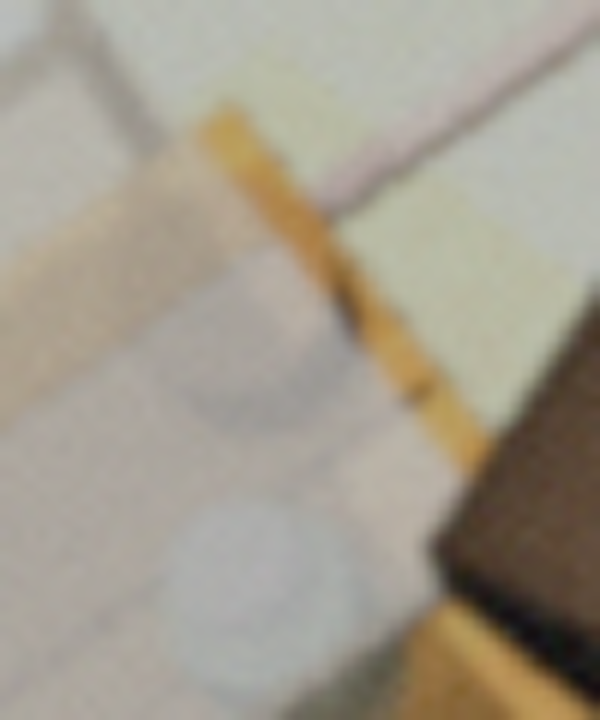

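View pics/t13d.png

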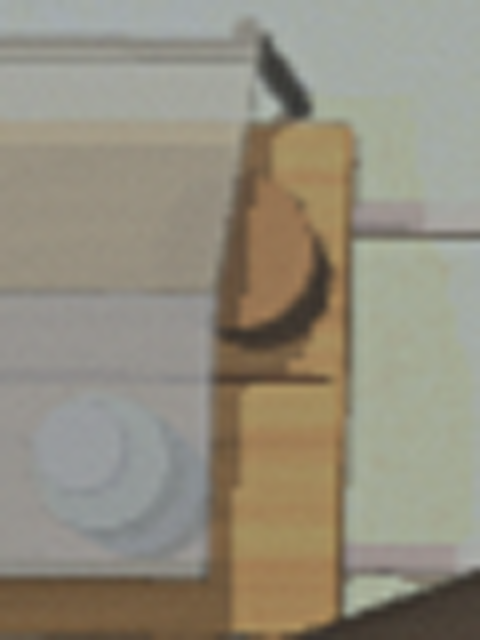

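Run:
```python
from h import *
o=np.array([479-165*-.9992- -0, 0])
# tray centre home: out centre (634.4,12.5)+0.28*y
C=np.array([634.4+280*.039,12.5+280*.9992])
x=np.array([.9992,-.039]);y=np.array([.039,.9992])
def loc(p): d=p[:2]-C; return (d@x).round(1),(d@y).round(1)
for u,v in [(229.3,136.5),(120+287/5,90+205/5)]:
    p=back('top',u,v,78); print(p,loc(p))
for u,v in [(170.6,147.1),(210.7,148.0)]:
    pass
# scene tubA / tubB
for u,v in [(130+205/4.4,170+285/4.4),(205+268/12,185+335/12)]:
    p=back('scene',u,v,78); print(p,loc(p))
for u,v in [(200+80/8,105+450/8),(120+250/5,90+349/5)]:
    p=back('top',u,v,145); print('b',p,loc(p))
```

```text
[676.4 184.2  78. ] (np.float64(35.3), np.float64(-106.8))
[698.5 346.3  78. ] (np.float64(51.0), np.float64(56.1))
[699.2 355.8  78. ] (np.float64(51.4), np.float64(65.6))
[652.  187.9  78. ] (np.float64(10.7), np.float64(-104.0))
b [588.8 229.7 145. ] (np.float64(-54.0), np.float64(-64.7))
b [596.5 348.7 145. ] (np.float64(-51.0), np.float64(54.5))
```

Run:
```python
from h import *
x=np.array([.9992,-.039]);y=np.array([.039,.9992])
L=back('top',200+320/8,105+379/8,22); E0=back('top',200+348/8,105+250/8,22)
T=back('top',229.3,136.5,78)
print('tub x from line',(T-L)[:2]@x,'tub y from edge',(T-E0)[:2]@y, 'tray out?', E0)
# foot: dark wall lowest point
im=cv2.imread('pics/full_t13.png')
for nm,z,r in (('lid',78,31),('foot',22,29)):
    for dx in(0,):
        c=T[:2]+0
        pts=[proj('top',(c[0]+r*np.cos(a),c[1]+r*np.sin(a),z)) for a in np.linspace(0,2*np.pi,60)]
        pts=((np.array(pts)-[200,105]+.5)*8).astype(int)
        if nm=='lid': big=cv2.resize(im[105:185,200:260],None,fx=8,fy=8,interpolation=cv2.INTER_CUBIC)
        cv2.polylines(big,[pts],True,(0,0,255) if nm=='lid' else (255,0,0),1)
cv2.imwrite('pics/ov.png',big)
```

```text
tub x from line 39.443379999999976 tub y from edge 35.0075 tray out? [688.3 148.7  22. ]
```

View pics/ov.png

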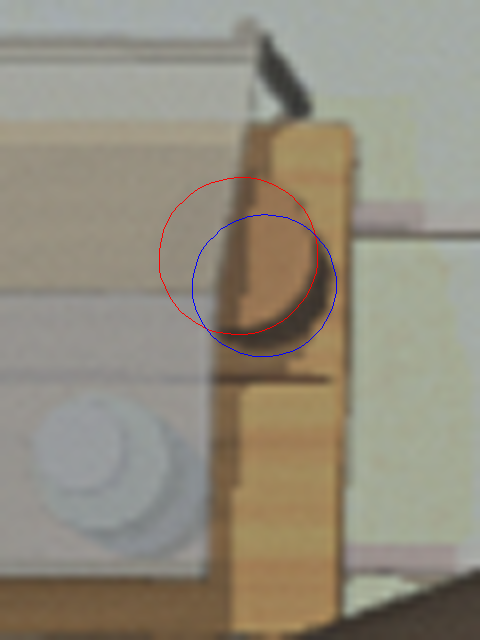

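Run:
```python
from h import *
from scipy.optimize import least_squares
def tri(a,b):
    f=lambda X: np.r_[np.array(proj('top',X))-a,np.array(proj('scene',X))-b]
    r=least_squares(f,[480,340,80]);return r.x.round(1),r.fun.round(2)
print(tri((179.25,200.5),(221.8,284.8)))
print(tri((120+295/5,90+548/5),(130+404/4.4,170+503/4.4)))
for z in(10,20,30):
  print(z,[back('top',120+u/4,90+v/4,z) for u,v in((175,422),(267,422),(267,485),(175,485))])
crop('t0.png','lv.png',(155,185,200,220),16)
crop('s13.png','lv2.png',(195,270,245,315),14)
```

```text
(array([480., 340.,  80.]), array([-0.15,  0.3 , -0.3 , -1.2 ]))
(array([480., 340.,  80.]), array([ 0.1 ,  1.2 , -0.32, -0.72]))
10 [array([504.8, 409.7,  10. ]), array([502.9, 335.4,  10. ]), array([452.2, 335.4,  10. ]), array([454.1, 409.5,  10. ])]
20 [array([503.8, 406.5,  20. ]), array([501.8, 332.7,  20. ]), array([451.5, 332.7,  20. ]), array([453.4, 406.3,  20. ])]
30 [array([502.7, 403.4,  30. ]), array([500.8, 330. ,  30. ]), array([450.8, 330. ,  30. ]), array([452.7, 403.1,  30. ])]
```

View pics/lv.png

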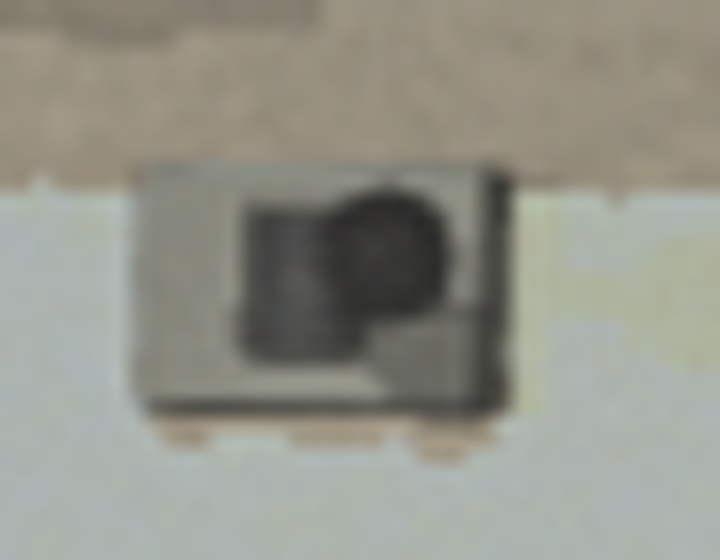

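View pics/lv2.png

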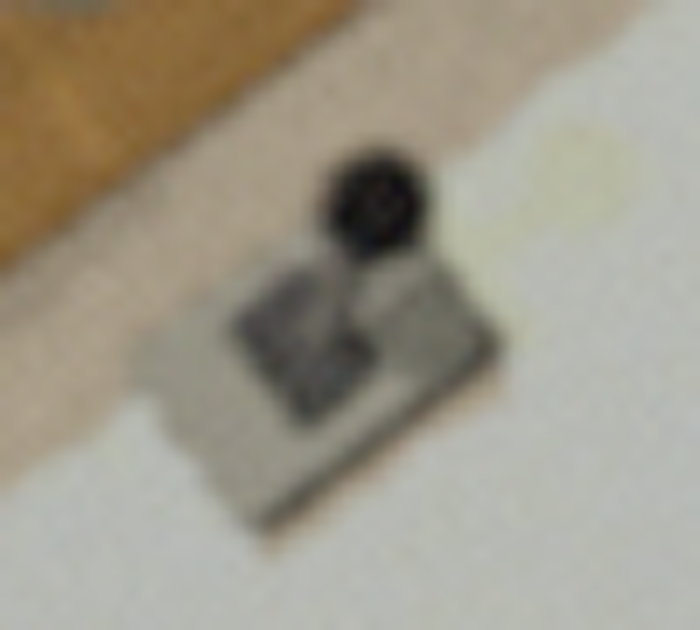

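```bash
sed -i 's/return (round(\(.*\),1),round(\(.*\),1))/return (\1,\2)/' h.py; tail -3 h.py
python3 - <<'E'
from h import *
from scipy.optimize import least_squares
def tri(a,b):
    f=lambda X: np.r_[np.array(proj('top',X))-a,np.array(proj('scene',X))-b]
    r=least_squares(f,[480,340,80]);return r.x.round(1),r.fun.round(2)
print(tri((155+388/16,185+252/16),(195+375/14,270+203/14)))
print('pivot housing',tri((155+300/16,185+283/16),(195+308/14,270+348/14)))
E
```

```text
def proj(name,X):
    c=optics.camera_info(name);p=np.array(c['R'])@np.array(X,float)+np.array(c['t'])
    return (c['fx']*p[0]/p[2]+c['cx'],c['fy']*p[1]/p[2]+c['cy'])
(array([480.3, 341.9,  70.2]), array([ 0.15,  0.21, -0.24, -0.08]))
pivot housing (array([480.1, 378. ,   4.8]), array([ 0.25,  0.36, -0.42, -0.14]))
```

>>> play_rows:
  rows:
    - {"delta_pos": [0.0025,0.042,0],"roll": 0,"jaw": 0}
    - {"delta_pos": [0.0025,0.042,0],"roll": 0,"jaw": 0}
    - {"delta_pos": [0.0025,0.042,0],"roll": 0,"jaw": 0}
    - {"delta_pos": [0.0025,0.042,0],"roll": 0,"jaw": 0}
    - {"delta_pos": [0.0025,0.042,0],"roll": 0,"jaw": 0}
    - {"delta_pos": [0.0025,0.042,0],"roll": 0,"jaw": 0}
    - {"delta_pos": [0.0025,0.042,0],"roll": 0,"jaw": 0}
    - {"delta_pos": [0.0025,0.042,0],"roll": 0,"jaw": 0}

```text
time_s: 38.75
tool_pos: [474.3, 291.7, 224.9]
ee_rot: [0.721, 0.693, 0.0, -0.0]
wrist_force: [0.2, -0.4, 0.3]
grip_width: 0.3
```

>>> play_rows:
  rows:
    - {"delta_pos": [0,0,0],"roll": 0,"jaw": 0}
    - {"delta_pos": [0,0,0],"roll": 0,"jaw": 0}

```text
time_s: 38.95
tool_pos: [474.3, 290.5, 224.2]
ee_rot: [0.721, 0.693, -0.001, -0.0]
wrist_force: [-1.1, -0.8, -0.3]
grip_width: -0.1
```

Run:
```python
from h import *
s=manip.state();print(s['tool_pos'],s['wrist_force'],s['grip_width'])
snap('scene','s14.png',(130,170,310,330),4.4)
snap('top','t14.png',(120,90,280,230),5)
```

```text
[474.26916962 290.54858072 224.18926996] [-1.07738285 -0.79908151 -0.31397808] -0.13683951532297242
```

View pics/s14.png

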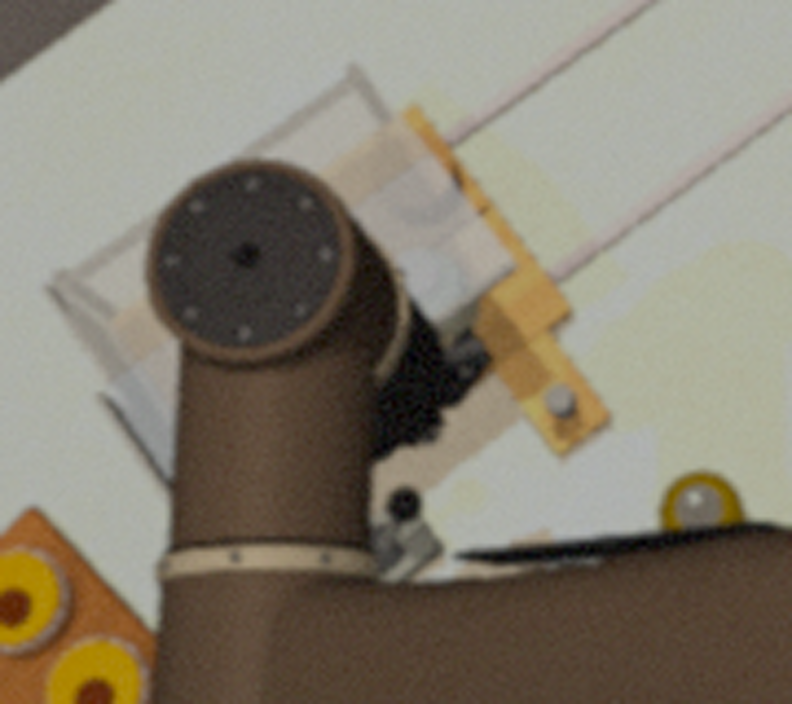

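View pics/t14.png

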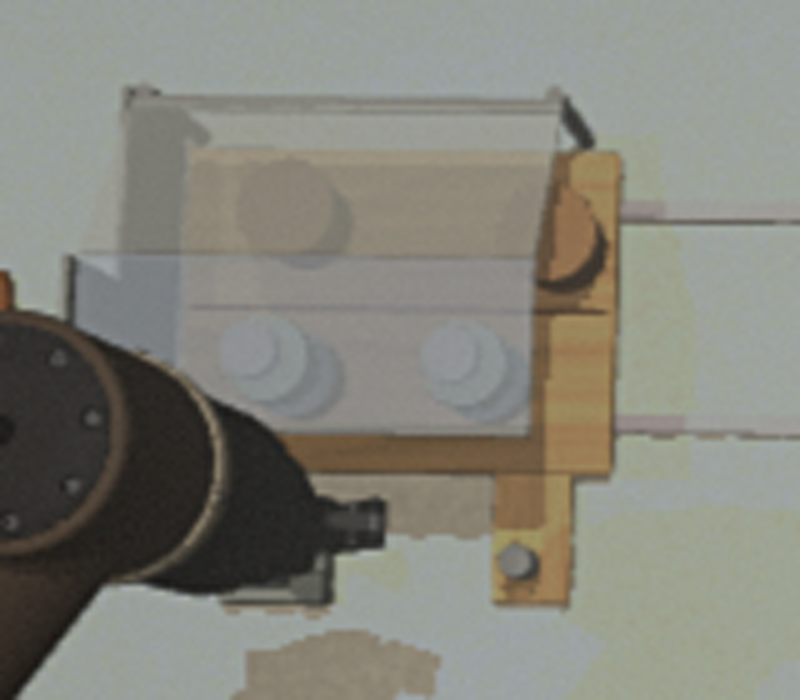

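>>> play_rows:
  rows:
    - {"delta_pos": [0.001,0,-0.04],"roll": 0,"jaw": 0}
    - {"delta_pos": [0.001,0,-0.04],"roll": 0,"jaw": 0}
    - {"delta_pos": [0,0,-0.04],"roll": 0,"jaw": 0}
    - {"delta_pos": [0,0,-0.025],"roll": 0,"jaw": 0}
    - {"delta_pos": [0,0,0],"roll": 0,"jaw": 0}
    - {"delta_pos": [0,0,0],"roll": 0,"jaw": 0}

```text
time_s: 39.65
tool_pos: [477.4, 288.9, 80.7]
ee_rot: [0.721, 0.692, 0.0, 0.0]
wrist_force: [0.2, 0.5, 0.3]
grip_width: 0.1
```

>>> play_rows:
  rows:
    - {"delta_pos": [0,0.01,0],"roll": 0,"jaw": 0}
    - {"delta_pos": [0,0.01,0],"roll": 0,"jaw": 0}
    - {"delta_pos": [0,0.01,0],"roll": 0,"jaw": 0}
    - {"delta_pos": [0,0.01,0],"roll": 0,"jaw": 0}
    - {"delta_pos": [0,0.01,0],"roll": 0,"jaw": 0}

```text
time_s: 40.15
tool_pos: [476.9, 340.5, 80.2]
ee_rot: [0.721, 0.693, 0.0, -0.0]
wrist_force: [0.0, -1.4, 1.3]
grip_width: -0.4
```

Run:
```python
from h import *
s=manip.state();print(s['tool_pos'],s['wrist_force'],s['grip_width'])
snap('scene','s15.png',(170,220,270,320),7)
snap('top','t15.png',(130,150,250,240),6)
```

```text
[476.93800691 340.54035844  80.24548997] [ 0.04122384 -1.44538195  1.29911334] -0.3627615528372611
```

View pics/s15.png

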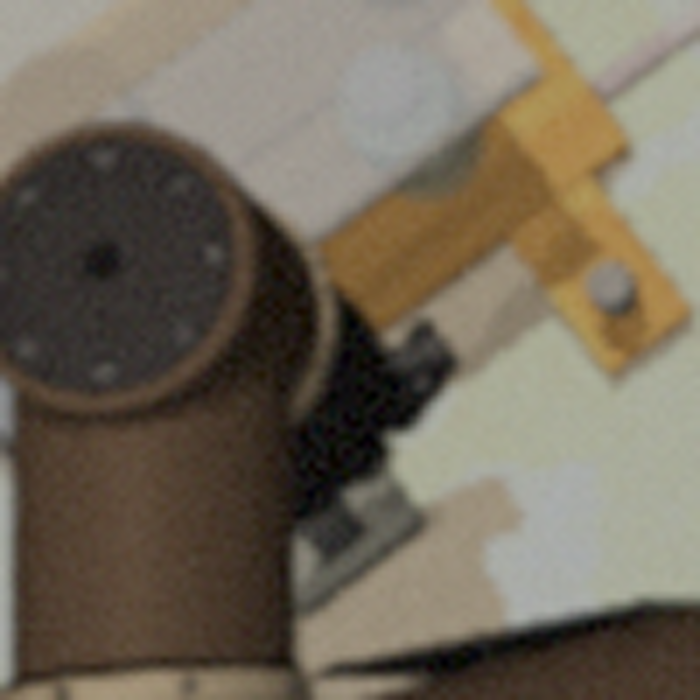

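View pics/t15.png

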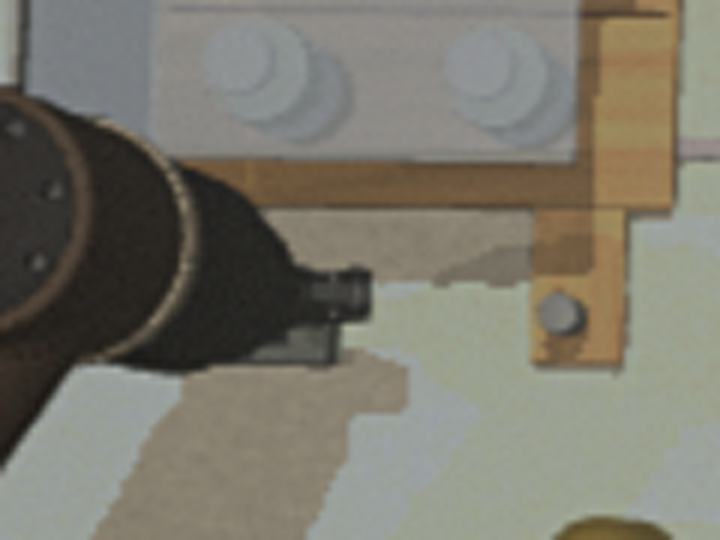

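>>> play_rows:
  rows:
    - {"delta_pos": [0,0.008,0],"roll": 0,"jaw": 0}
    - {"delta_pos": [0,0.008,0],"roll": 0,"jaw": 0}
    - {"delta_pos": [0,0.008,0],"roll": 0,"jaw": 0}
    - {"delta_pos": [0,0.004,0],"roll": 0,"jaw": 0}

```text
time_s: 40.65
tool_pos: [477.0, 368.2, 79.7]
ee_rot: [0.721, 0.693, 0.0, 0.0]
wrist_force: [0.6, -0.6, 0.8]
grip_width: 0.2
```

>>> play_rows:
  rows:
    - {"delta_pos": [0,0.005,0],"roll": 0,"jaw": 0}
    - {"delta_pos": [0,0.005,0],"roll": 0,"jaw": 0}
    - {"delta_pos": [0,0,0],"roll": 0,"jaw": 0}

```text
time_s: 40.95
tool_pos: [476.9, 378.0, 79.8]
ee_rot: [0.721, 0.693, 0.0, -0.0]
wrist_force: [-0.6, 0.0, 0.1]
grip_width: -0.4
```

>>> play_rows:
  rows:
    - {"delta_pos": [0,0.004,0],"roll": 0,"jaw": 0}
    - {"delta_pos": [0,0.003,0],"roll": 0,"jaw": 0}
    - {"delta_pos": [0,0,0],"roll": 0,"jaw": 0}

```text
time_s: 41.25
tool_pos: [476.9, 384.7, 79.9]
ee_rot: [0.721, 0.693, 0.0, -0.0]
wrist_force: [-0.1, -0.2, -0.1]
grip_width: 0.1
```

Run:
```python
from h import *
s=manip.state();print(s['tool_pos'],s['wrist_force'],s['grip_width'])
snap('scene','s16.png',(150,220,270,330),6)
```

```text
[476.94086876 384.67802829  79.85760297] [-0.14350581 -0.18937155 -0.12940666] 0.14137186652888387
```

View pics/s16.png

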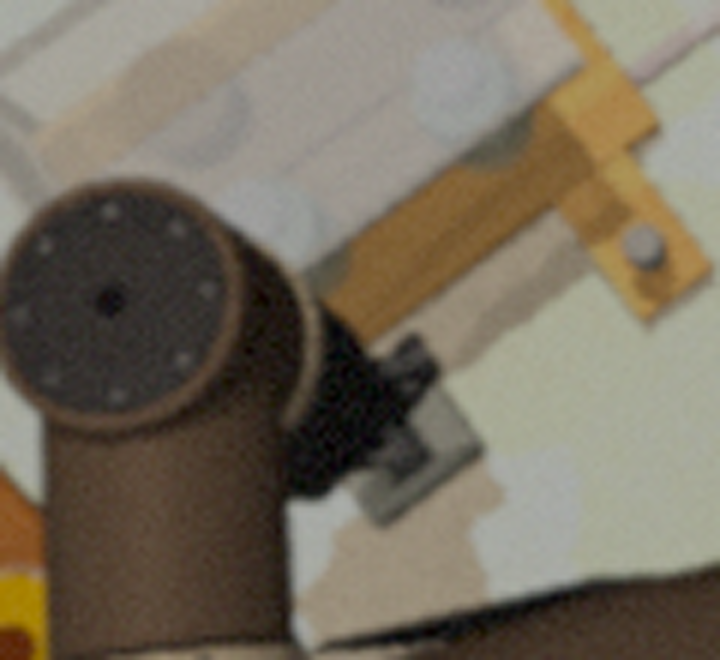

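>>> play_rows:
  rows:
    - {"delta_pos": [0,0.004,0],"roll": 0,"jaw": 0}
    - {"delta_pos": [0,0.004,0],"roll": 0,"jaw": 0}
    - {"delta_pos": [0,0,0],"roll": 0,"jaw": 0}

```text
time_s: 41.6
tool_pos: [476.6, 387.5, 79.7]
ee_rot: [0.722, 0.692, -0.004, 0.002]
wrist_force: [3.0, -16.5, 8.0]
grip_width: -0.0
```

>>> play_rows:
  rows:
    - {"delta_pos": [0,0.004,0],"roll": 0,"jaw": 0}
    - {"delta_pos": [0,0.003,0],"roll": 0,"jaw": 0}
    - {"delta_pos": [0,0,0],"roll": 0,"jaw": 0}

```text
time_s: 41.9
tool_pos: [476.3, 388.3, 79.5]
ee_rot: [0.722, 0.692, -0.008, 0.005]
wrist_force: [6.1, -36.4, 15.7]
grip_width: 0.1
```

>>> play_rows:
  rows:
    - {"delta_pos": [0,-0.015,0],"roll": 0,"jaw": 0}
    - {"delta_pos": [0,-0.025,0],"roll": 0,"jaw": 0}
    - {"delta_pos": [0,-0.03,0],"roll": 0,"jaw": 0}
    - {"delta_pos": [0,0,0.05],"roll": 0,"jaw": 0}
    - {"delta_pos": [0,0,0.05],"roll": 0,"jaw": 0}
    - {"delta_pos": [0,-0.02,0.05],"roll": 0,"jaw": 0}
    - {"delta_pos": [-0.01,-0.045,0],"roll": 0,"jaw": 0}
    - {"delta_pos": [-0.01,-0.045,0],"roll": 0,"jaw": 0}

```text
time_s: 42.7
tool_pos: [457.3, 221.0, 228.0]
ee_rot: [0.721, 0.693, 0.002, -0.0]
wrist_force: [0.2, -1.5, -0.1]
grip_width: -0.1
```

>>> play_rows:
  rows:
    - {"delta_pos": [0,-0.045,0],"roll": 0,"jaw": 0}
    - {"delta_pos": [0,-0.045,0],"roll": 0,"jaw": 0}
    - {"delta_pos": [0,-0.045,0],"roll": 0,"jaw": 0}
    - {"delta_pos": [0,-0.045,0],"roll": 0,"jaw": 0}
    - {"delta_pos": [0,-0.045,0],"roll": 0,"jaw": 0}
    - {"delta_pos": [0,-0.045,0],"roll": 0,"jaw": 0}
    - {"delta_pos": [0,-0.045,0],"roll": 0,"jaw": 0}
    - {"delta_pos": [0,-0.045,0],"roll": 0,"jaw": 0}

```text
time_s: 43.5
tool_pos: [457.1, -140.8, 227.0]
ee_rot: [0.721, 0.693, 0.001, 0.001]
wrist_force: [1.5, 0.3, 0.1]
grip_width: 0.0
```

Run:
```python
from h import *
s=manip.state();print(s['tool_pos'],s['wrist_force'],s['time_s'])
snap('scene','s17.png');snap('top','t17.png')
crop('s17.png','s17c.png',(130,170,300,320),4.4)
crop('t17.png','t17c.png',(120,90,280,230),5)
```

```text
[ 457.10520926 -140.78454659  226.99858503] [1.49587196 0.33365061 0.05376456] 43.5
```

View pics/s17c.png

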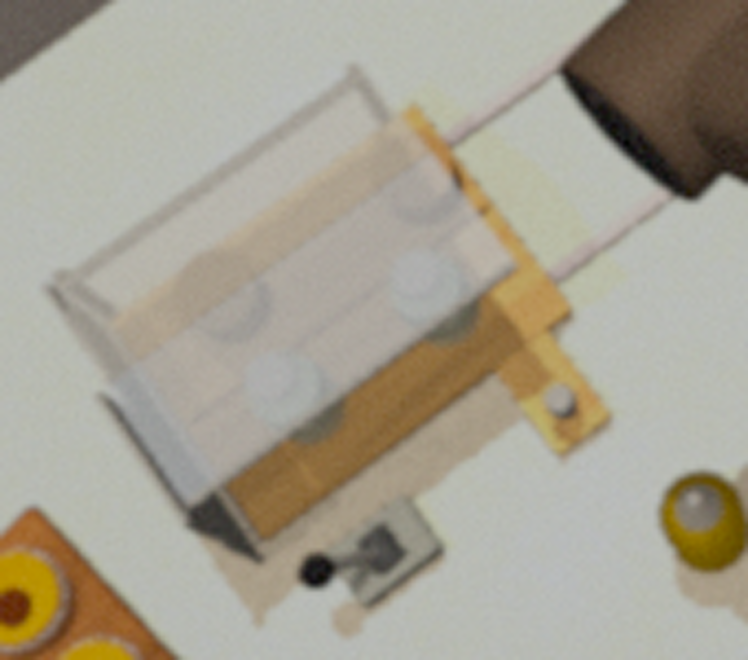

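View pics/t17c.png

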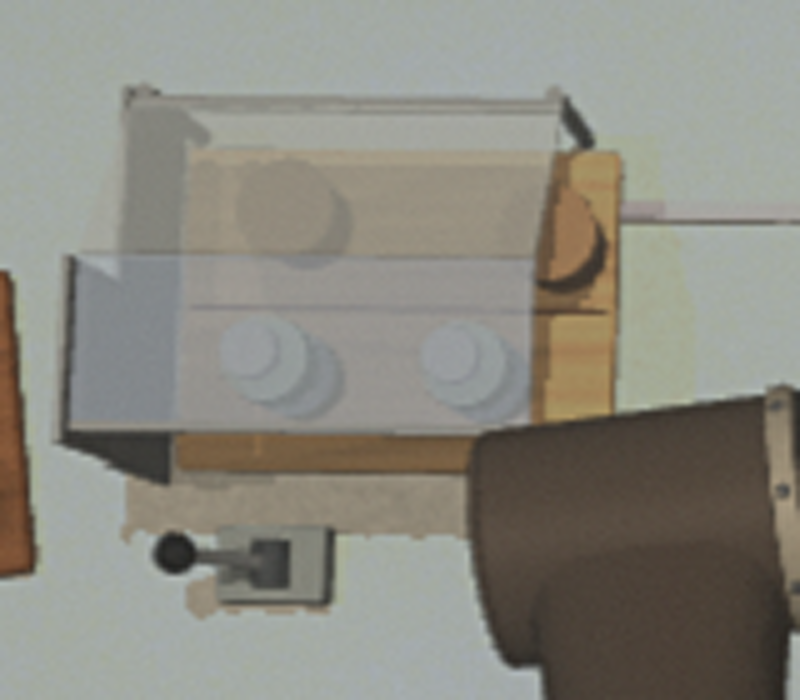

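View pics/t17.png

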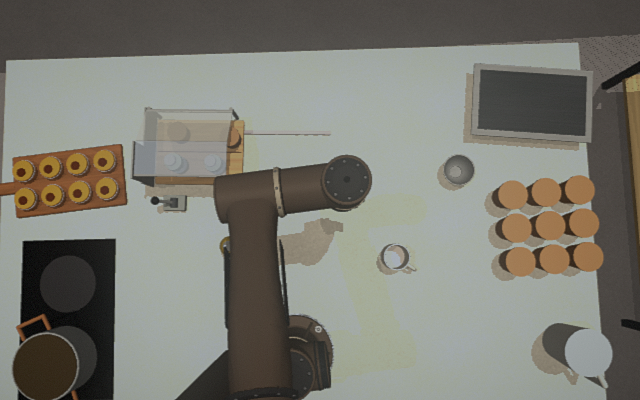

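Run:
```python
from bench import manip
print(manip.finish_job())
```

```text
the job is handed in; nothing more can be done
None
```

The counter display is stocked and the job is handed in, at about 43.5 s of the 210 s allowed. I drew the tray out to its stop (280 mm of travel in all) and stood both tubs on the guests' half and both bottles on the robot's half. I then slid the tray back until it met its stop and pushed the lamp lever over to its end stop.

- **Last pictures:** the tray is home, both tubs and both bottles are upright in their own halves, and the lever leans fully to +y. The mug and bowl are where they were. The arm hid most of the sauce bottle from the top camera, but the other camera shows it standing where it was. I found no third tub in any view.
- **One disagreement:** while the tray was going home, or just after, one tub shifted about 45 mm towards -y and 15 mm towards the centre line. I was not touching it, so it was probably the announced knock.
    - **Where it ended:** it still stands, about 38 mm beyond the line, with its foot roughly 9 mm clear of the line and fully on the tray. It sticks out about 15 mm past the canopy's open -y end.
    - **What I did:** I left it there, because it still met the task, and it had not moved again by the last pictures.

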